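# Shim up the front edge of a heavy bench block with a pry bar

## Task

The heavy steel bench block has settled low along its front edge. With the pry bar's toe pushed under that edge and the bar over the fulcrum ridge, lever the edge up and swing the handle under the red keeper hook so the bar stays down by itself; then slip the brass shim's leaf under the raised edge beside the bar until its tab is up against the block. Finally free the bar from the hook, let the block down onto the shim, draw the bar out and lay it back on the stand; use only the bar and shim on the block, do not shove it or strain the bar, and leave the dish on it and the nearby bottle and jar alone.

Things in the scene. Friction and masses are not known exactly. Their poses are not given: they have to be found in the camera images.
- fulcrum (a point): Top of the steel fulcrum ridge, 18 mm above the bench, at the block end of a fixed levering stand (green base plate 50 mm wide). The stand's y axis runs level along the bar towards the block, x to the side, z up. The ridge is a round rod 50 mm long (along x), 12 mm in diameter; the bar rocks on it and its handle can also swing sideways about it.
- pad (a point): Point on top of the stand's rubber rest pad under the hook, 130 mm from the ridge towards the handle, 18 mm above the bench. The pad covers stand y = -160 to -118 mm and is 50 mm wide. With the handle fully down the bar lies level on ridge and pad, its top at 30 mm.
- keeper: Red hook fixed on the stand's -x side, beside the pad. Its frame is the stand's: origin on the bench right under the fulcrum ridge. It covers y = -142 to -118 mm and is 45 mm high. The post's inner face is at x = -23 mm; the arm reaches from it to x = -10 mm, its underside 35.5 mm above the bench.
- hook_tooth (a point): The tooth at the free end of the hook's arm (x = -14 to -10 mm), point on its underside, 33 mm above the bench. A bar pressed right down on the pad passes 3 mm under it; moved 15 to 17 mm towards -x at the hook, up to the post, and let up, it is caught behind the tooth.
- block: Heavy loose steel block (about 5 kg, varies), 190 (its x) by 130 (its y) by 46 mm high, blue stripe on its front face; origin at the centre of its underside, +y points away from the bar. Along the front (-y) edge its underside is cut back: a lip 28 mm deep (y = -65 to -37 mm) with a 12.5 mm gap under it at rest. It tips about its rear bottom edge.
- block_edge (a point): Lower front edge of the block's lip, at the middle of its width: 12.5 mm above the bench at rest, axes as the block's. It must be about 18 mm or more up for the shim to enter; with the bar caught by the hook it is at about 22 to 26 mm.
- block_back (a point): Middle of the block's rear bottom edge.
- bar_grip (a point): Place to hold the pry bar: centre of the orange sleeve of the loose steel pry bar (0.4 kg, 315 mm long; the solid section is 12 x 12 mm, the sleeve looks 14.5 mm wide). Bar axes: y along the bar towards the toe, z up when it lies level. The bar starts lying level across ridge and pad with its toe drawn back short of the block.
- bar_tip (a point): End of the pry bar's toe, 270 mm from bar_grip along the bar and level with it to 2 mm. The toe is 26 mm wide, 5 mm thick, 40 mm long, bent up by 6 degrees; its underside at the tip is 5 mm above the underside of the bar. With the handle raised 0.30 rad over the ridge the tip is low enough to enter under the lip; ease to about 0.245 rad as the toe goes in, up to 28 mm, and the reverse to draw it out.
- shim_tab (a point): Centre of the shim's upright brass tab, 32 mm above the shim's underside: 20 mm wide (x), 36 mm long (y), its top 48 mm up, standing at the rear of the leaf. The shim (0.28 kg) lies loose on the bench; its y axis points to its nose.
- shim_nose (a point): Front end of the shim's leaf, half-way up; 43.5 mm ahead (+y) of shim_tab. The leaf is 40 mm wide and 16 mm thick and stands out 25.5 mm in front of the tab. There is room for it 62 mm to the stand's +x side of the bar, opposite the hook.
- dish: Small white dish, 54 mm across and 20 mm high, standing on the block (on its -x half, towards its rear).
- oil: Amber bottle, 40 mm in diameter, 85 mm high, beside the block on its +x side.
- jar: Glass jar with metal lid, 48 mm in diameter, 45 mm high, beside the stand on the hook's side.

How it is judged:
By the outcome, as a careful person would: the job done as asked, in the order asked, and still so for the second after the job is handed in, with the robot touching nothing.
It also fails if it takes over 61 s, if anything falls off the work surface, if the arm or the gripper's body presses on something with over 40 N, if the wrist force passes 120 N, or if a joint passes its speed limit or range.

## Robot

A 6-joint arm with a two-finger parallel gripper is mounted at the origin on the work surface. World frame = base frame: x ahead of the robot, y to its left, z up, the work surface at z = 0. Lengths are in m, angles in degrees, forces in N, time in s.
With the tool pointing down it reaches from about 0.375 to 0.9 m from the base axis. Payload 3.1 kg.
Tool frame: the origin (TCP) lies midway between the tips of the shut fingers; the grasp point (between the pads) lies bot.hold_point_z behind it (bot.hold_point_z is the distance from the TCP to the grasp point, in m); z points along the fingers, y is the direction in which the jaws open and shut (so a half turn about z gives the same grasp; the last joint's range is limited). The gripper opens to 87 mm and grips with 3 to 60 N. Pads are 19 mm wide; open, the fingers measure 117 mm over their backs; the gripper's body (75 mm by 190 mm) begins 51 mm behind the grasp point.
Start: joints at [-80.587, 30.224, 82.088, -0, 67.689, -10.227], TCP at [0.21, -0.589, 0.223] pointing down, gripper open.
Joint ranges: [-176.69, 176.69], [-43.24, 126.21], [12.49, 139.97], [-82, 262], [0, 151.66], [-163.58, 163.58]. Speed limits (degrees/s): [159.86, 159.86, 180, 180, 180, 180].

## Interface

Orientations are given as a 3x3 rotation matrix whose columns are the frame's x, y, z axes.
In Python, from rig import bot, vision, order gives the robot as it stands. The module is installed in compiled form; this text tells all that it offers.
- The arm moves only by the tool move_arm, never from a script. Its argument "moves" is a list of rows, each an object of numbers: "hand": the finger opening in mm, from 0 to 87; "x", "y", "z": the shift along the tool's x, y, z in units of 25 mm (1.0 is 25 mm); "wx", "wy", "wz": the turn, a rotation vector about the tool's x, y, z in degrees. In form: [{"hand": .., "x": .., "y": .., "z": .., "wx": .., "wy": .., "wz": ..}, ...]. A call has 1 to 20 rows; each row shifts and turns the commanded pose from where the row before left it, along the tool's axes as they then stand; what a row does not reach is not made up. A row lasts 1/10 s, in which the tool goes at most 50 mm and 8.59 degrees, less where a joint would pass 70% of its speed; a pose out of reach is approached as far as the arm can. A call is refused whole if a number of a shift passes 1 or a number of a turn 8.59, either way. A call with a gripper value outside its range is refused whole. The fingers move at their own pace and stop on an object; the grip force is fixed at half the most. Time passes only in rows, so rows that do not move let the fingers close. It gives the time, the measured TCP pose, the force and the opening at its end, in the units of the state.
- bot.read_state(): the state, without advancing time (a new reading comes with each control period).
- vision.capture(name): name is "side" or "top" or "wrist"; returns a dict with "image" (480x640x3 uint8, red, green, blue), "z_map" (480x640 float32, m along the optical axis (not along the pixel's ray), 0 where there is no reading), "fx", "fy", "cx", "cy" (pixels), "pose" (4x4, takes a point from camera to world coordinates); the wrist camera has in their place "hand_eye" (4x4, takes a point from camera to tool coordinates, whose origin is the TCP and whose axes are the flange's). Camera axes: x right, y down, z forward; pixel columns grow to the right and rows downward; lengths in m; the calibration is good to about 2 mm. A picture is of the moment at which its call begins: read the wrist's pose just before it.
- order.hand_in(): hands the job in, once; it reports no verdict.
The state is a dict: "time_s": time; "joint_positions": joint angles; "qvel": joint speeds; "tau": joint torques, N m; "position": TCP position; "tcp_rot": TCP orientation; "force": force on the tool from outside, world axes, zero at the start; "moment": the same for the moment, N m; "opening": opening from 0.0 (shut) to 1.0 (fully open).
Only numpy, scipy, OpenCV 4.12 (cv2) and the standard library are available. Lean on these libraries where they do the work, as an engineer would, in place of code of your own. Each camera call takes 0.05 s, during which the arm holds its last target.

## Working session

There is one attempt and no reset: what is moved stays moved. The work goes in short steps, Python scripts to look and compute and a tool call to move; the robot and the scene stay as the last step left them, time stands still between calls to the robot, and variables do not carry over. Pictures are saved under pics/ and viewed, and the job is handed in when it is done.

Besides the shell and the picture viewer there is one more tool, called after "Emit:" as name(argument=value, ...) on one line, values as JSON. move_arm: Moves the arm, as the interface text tells. Its arguments: {"type":"object","properties":{"moves":{"type":"array"}},"required":["moves"]}

```bash
mkdir -p pics; ls
cat > h.py <<'E'
import numpy as np, cv2
from rig import bot, vision, order
np.set_printoptions(precision=4,suppress=True)
def cap(n,f=None):
    s=bot.read_state(); c=vision.capture(n)
    if 'pose' not in c:
        T=np.eye(4);T[:3,:3]=np.array(s['tcp_rot']);T[:3,3]=s['position'];c['pose']=T@np.array(c['hand_eye'])
    if f: cv2.imwrite('pics/'+f,c['image'][:,:,::-1])
    return c
def ptd(c,u,v):
    z=float(c['z_map'][int(round(v)),int(round(u))]);P=np.array([(u-c['cx'])/c['fx']*z,(v-c['cy'])/c['fy']*z,z,1]);return (c['pose']@P)[:3]
def ptz(c,u,v,h):
    T=np.array(c['pose']);d=T[:3,:3]@np.array([(u-c['cx'])/c['fx'],(v-c['cy'])/c['fy'],1]);o=T[:3,3];return o+d*(h-o[2])/d[2]
def cloud(c):
    z=c['z_map'];v,u=np.mgrid[:480,:640];P=np.stack([(u-c['cx'])/c['fx']*z,(v-c['cy'])/c['fy']*z,z],-1)
    T=np.array(c['pose']);return P@T[:3,:3].T+T[:3,3]
E
python3 - <<'E'
from h import *
print(bot.read_state(), bot.hold_point_z)
for n in('side','top','wrist'):
    c=cap(n,n+'0.png');print(n,c['fx'],c['cx'],c['cy'],c['pose'])
E
```

```text
pics
{'time_s': 0.0, 'joint_positions': array([-80.5862,  30.2781,  82.1585,  -0.0018,  67.6892, -10.2283]), 'qvel': array([ 0.0796, -0.0014,  0.0865, -0.0547,  0.0859,  0.1016]), 'tau': array([  0.0001, -44.0037, -17.6591,   0.0635,   0.0582,  -0.0002]), 'position': array([ 0.21  , -0.5879,  0.2216]), 'tcp_rot': array([[ 0.9418,  0.3362, -0.0004],
       [ 0.3362, -0.9418,  0.0022],
       [ 0.0004, -0.0022, -1.    ]]), 'force': array([-0.0219,  0.0755,  0.5802]), 'moment': array([-0.0131,  0.0575, -0.0226]), 'opening': 0.9940743235954008} 0.0187
side 601.3075943392165 311.5092594071936 242.01669583328925 [[ 0.9749 -0.1124  0.192   0.369 ]
 [-0.2225 -0.5009  0.8364 -0.6965]
 [ 0.0022 -0.8582 -0.5134  0.4971]
 [ 0.      0.      0.      1.    ]]
top 582.4863831297653 313.75388921861344 241.54219088915056 [[-0.0141 -0.9904  0.1375  0.4098]
 [-0.9994  0.0182  0.0284 -0.012 ]
 [-0.0306 -0.137  -0.9901  1.062 ]
 [ 0.      0.      0.      1.    ]]
wrist 402.02283551369396 318.4026699024878 235.6816996739014 [[ 0.3356 -0.9006 -0.2762  0.2862]
 [-0.942  -0.3217 -0.0956 -0.5618]
 [-0.0028  0.2923 -0.9563  0.3843]
 [ 0.      0.      0.      1.    ]]
```

View pics/side0.png

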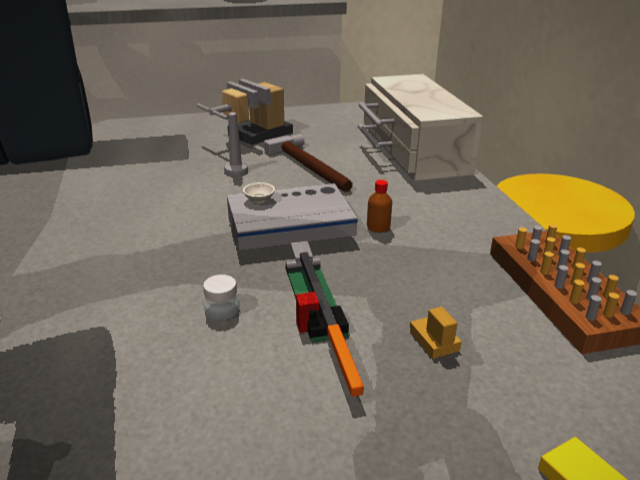

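View pics/top0.png

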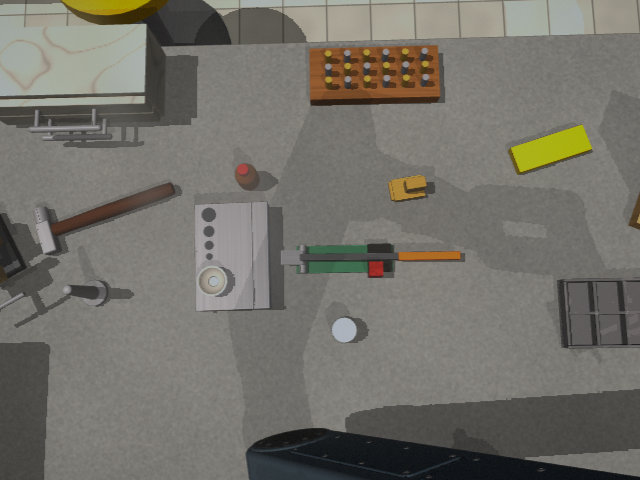

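View pics/wrist0.png

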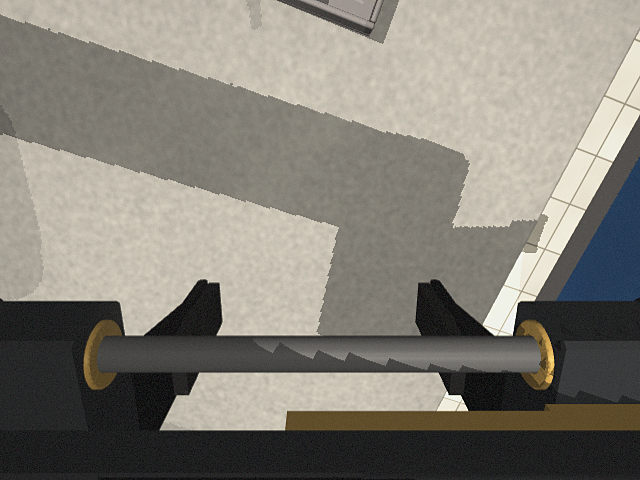

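The side view shows the block at (290,215) with the dish on it, the bar running from its toe at (302,250) to the orange sleeve at (345,360), the red hook at (308,312), and the shim at (437,335). The top view shows the same: sleeve (430,257), hook (376,268), shim (408,188), block (232,257). Next I measure these.

```bash
cat > meas.py <<'E'
from h import *
def mask(c,name):
    hsv=cv2.cvtColor(c['image'],cv2.COLOR_RGB2HSV);H,S,V=[hsv[...,i].astype(int) for i in range(3)]
    r=dict(orange=(H>=6)&(H<=14)&(S>200)&(V>120),red=((H<5)|(H>175))&(S>180)&(V>60),green=(H>60)&(H<90)&(S>100),
     brass=(H>14)&(H<24)&(S>130)&(V>80),blue=(H>100)&(H<125)&(S>100)&(V>40))[name]
    return r
def comps(m,minA=40):
    n,l,s,ce=cv2.connectedComponentsWithStats(m.astype(np.uint8));return [(l==i,s[i],ce[i]) for i in range(1,n) if s[i][4]>=minA]
E
python3 - <<'E'
from meas import *
for n in('top','side'):
    c=cap(n);C=cloud(c);print(n)
    for k in('orange','red','green','brass','blue'):
        for m,s,ce in comps(mask(c,k)):
            P=C[m]; P=P[c['z_map'][m]>0]
            if len(P)==0: continue
            print(k,s,ce.round(1),'med',np.median(P,0),'min',np.percentile(P,2,axis=0),'max',np.percentile(P,98,axis=0))
            r=cv2.minAreaRect(np.argwhere(m)[:,::-1].astype(np.float32));print('   rect',r)
c=cap('top')
im=cv2.resize(c['image'][170:330,180:480],None,fx=2.6,fy=2.6,interpolation=cv2.INTER_CUBIC);cv2.imwrite('pics/topz.png',im[:,:,::-1])
E
```

```text
top
red [369 262  14  14 184] [375.6 268.4] med [ 0.5021 -0.0894  0.0441] min [ 0.4901 -0.1015  0.0404] max [ 0.5131 -0.0788  0.0481]
   rect ((375.5, 268.5), (13.0, 13.0), 90.0)
green [314 245  53   8 291] [341.6 249. ] med [ 0.5419 -0.0314  0.0042] min [ 0.5358 -0.075   0.0005] max [0.5484 0.0127 0.0082]
   rect ((339.9999694824219, 248.5), (51.99999237060547, 6.999999046325684), -0.0)
green [320 262  47  11 411] [344.5 266.5] med [ 0.5099 -0.0378  0.0044] min [ 0.501  -0.0742  0.0006] max [0.5185 0.0054 0.0082]
   rect ((343.0, 267.0), (10.0, 46.0), 90.0)
brass [ 62   2  32  19 110] [78.5 11.9] med [ 1.1478  0.5783 -0.2184] min [ 1.1356  0.5414 -0.2413] max [ 1.1723  0.6135 -0.1983]
   rect ((76.37931060791016, 11.551725387573242), (33.79655456542969, 7.799203872680664), 21.80141258239746)
brass [362  49   9  14  52] [365.5  53.5] med [ 0.8943 -0.0813  0.0566] min [ 0.8892 -0.0926  0.0261] max [ 0.9143 -0.0772  0.0629]
   rect ((366.0000305175781, 55.50000762939453), (7.31804895401001, 13.395750999450684), 7.125016689300537)
brass [400  48  10  13  54] [403.9  52.4] med [ 0.8947 -
[... 5117 characters left out ...]
[ 410  307   51   51 1214] [439.7 332.5] med [ 0.6501 -0.1804  0.0156] min [ 0.6319 -0.1877 -0.0003] max [ 0.6743 -0.1245  0.0476]
   rect ((439.87774658203125, 332.466064453125), (50.88252639770508, 38.44245529174805), 56.689369201660156)
brass [538 455  29  25 308] [549.2 470.3] med [ 0.6788 -0.3725  0.0117] min [ 0.6753 -0.3874  0.0009] max [ 0.6837 -0.3613  0.0185]
   rect ((549.5000610351562, 471.50006103515625), (33.941123962402344, 12.727922439575195), 45.0)
blue [238 220 119  17 345] [296.6 227.8] med [0.5265 0.0955 0.0396] min [0.4393 0.0917 0.0362] max [0.6201 0.0994 0.0428]
   rect ((296.9710693359375, 227.7611083984375), (2.8879528045654297, 119.06788635253906), 83.0887680053711)
```

View pics/topz.png

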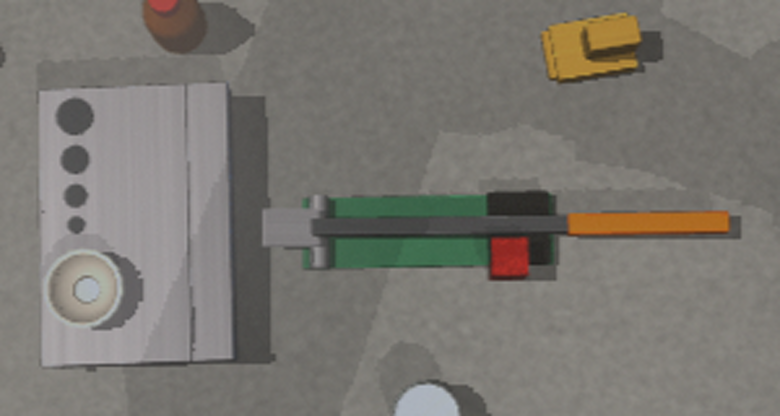

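Run:
```python
from meas import *
ct=cap('top');cs=cap('side')
for n,c in(('top',ct),('side',cs)):
    C=cloud(c);X,Y,Z=C[...,0],C[...,1],C[...,2];ok=c['z_map']>0
    hsv=cv2.cvtColor(c['image'],cv2.COLOR_RGB2HSV)
    print(n)
    # bar top surface
    for y in np.arange(-0.25,0.05,0.02):
        m=ok&(abs(Y-y)<.006)&(Z>.024)&(Z<.036)&(X>.50)&(X<.56)
        if m.sum()>2: print('bar y%.3f x[%.4f %.4f] med%.4f z%.4f n%d'%(y,X[m].min(),X[m].max(),np.median(X[m]),np.median(Z[m]),m.sum()))
    # block top
    m=ok&(Z>.038)&(Z<.056)&(Y>.06)&(Y<.25)&(X>.40)&(X<.65)
    A=np.c_[X[m],Y[m],np.ones(m.sum())];k=np.linalg.lstsq(A,Z[m],rcond=None)[0];print('plane',k, 'z at',k@[.53,.10,1],k@[.53,.22,1])
    l=max(comps(m),key=lambda t:t[1][4])[0]
    P=C[l][:,:2].astype(np.float32)*1000;r=cv2.minAreaRect(P);print('blk rect mm',r,cv2.boxPoints(r))
    # ridge
    m=ok&(Z>.011)&(Z<.022)&(Y>-.02)&(Y<.05)&(X>.48)&(X<.56)
    if m.sum(): print('ridge',np.percentile(C[m],[2,50,98],axis=0))
    b=max(comps(mask(c,'brass')&(X>.6)&(X<.7)&(Y<-.1)&(Y>-.22)),key=lambda t:t[1][4])[0]
    mt=b&(Z>.043);mm=b&(Z>.012)&(Z<.02)
    for q in(mt,mm):
        r=cv2.minAreaRect(C[q][:,:2].astype(np.float32)*1000);print('shim',q.sum(),r,cv2.boxPoints(r).round(1).tolist(),np.median(C[q][:,2]))
    # green
    g=mask(c,'green')&(abs(X-.525)<.05);print('green x',np.percentile(X[g],[1,99]),np.percentile(Y[g],[1,99]))
    for y in(-.06,-.04,-.02,0):
        q=g&(abs(Y-y)<.008); 
        if q.sum():print(y,X[q].min(),X[q].max())
    for nm,(x,y,z0,z1,R) in dict(jar=(.42,-.05,.03,.06,.05),oil=(.667,.13,.03,.09,.05)).items():
        q=ok&(Z>z0)&(Z<z1)&(np.hypot(X-x,Y-y)<R)
        if q.sum():print(nm,np.percentile(C[q],[2,50,98],axis=0).round(3).tolist())
```

```text
top
bar y-0.230 x[0.5175 0.5318] med0.5245 z0.0306 n62
bar y-0.210 x[0.5176 0.5324] med0.5247 z0.0304 n55
bar y-0.190 x[0.5176 0.5307] med0.5246 z0.0307 n55
bar y-0.170 x[0.5182 0.5313] med0.5240 z0.0304 n54
bar y-0.150 x[0.5182 0.5314] med0.5246 z0.0303 n51
bar y-0.130 x[0.5187 0.5318] med0.5249 z0.0294 n52
bar y-0.110 x[0.5193 0.5304] med0.5249 z0.0294 n47
bar y-0.090 x[0.5197 0.5312] med0.5254 z0.0289 n44
bar y-0.070 x[0.5198 0.5315] med0.5256 z0.0296 n49
bar y-0.050 x[0.5204 0.5316] med0.5260 z0.0293 n49
bar y-0.030 x[0.5207 0.5320] med0.5261 z0.0292 n47
bar y-0.010 x[0.5196 0.5305] med0.5249 z0.0296 n41
bar y0.010 x[0.5197 0.5309] med0.5252 z0.0292 n49
bar y0.030 x[0.5201 0.5314] med0.5254 z0.0292 n49
plane [-0.0029  0.0085  0.0458] z at 0.04506424990104984 0.046079497080246196
blk rect mm ((529.354248046875, 163.17938232421875), (190.28329467773438, 131.28585815429688), 1.0598664283752441) [[433.0146 227.0512]
 [435.4431  95.7878]
 [625.6938  99.3075]
 [623.2654 230.5709]]
ridge [[0.5001 0.0327 0.0114]
 [0.5161 0.0381 0.0164]
 [0.5492 0.0467 0.0218]]
shim 216 ((654.04736328125,
[... 2243 characters left out ...]
0625, -148.39999389648438]] 0.046522038848765046
shim 445 ((651.2255249023438, -157.94039916992188), (39.98563003540039, 58.65065383911133), 9.591439247131348) [[626.5999755859375, -132.39999389648438], [636.4000244140625, -190.1999969482422], [675.7999877929688, -183.5], [666.0999755859375, -125.69999694824219]] 0.014650228993289216
green x [0.4998 0.5482] [-0.1273  0.0306]
-0.06 0.5396037460002658 0.5485806170176157
-0.04 0.5396287975967987 0.5481731773448867
-0.02 0.49950041289705216 0.5484681497628925
0 0.49945029415519937 0.5482714809127529
jar [[0.376, -0.057, 0.031], [0.396, -0.044, 0.043], [0.416, -0.016, 0.045]]
oil [[0.62, 0.115, 0.031], [0.67, 0.126, 0.053], [0.689, 0.142, 0.084]]
```

Both cameras agree on the sizes (block 190×131, tab 20×36). They differ by about 4 mm in y but are consistent relative to each other. The ridge is at about (0.524, 0.038) and the block front is about 58 mm ahead of it. The stand runs along world y. I'll move above the sleeve and look with the wrist camera.

Emit:
move_arm(moves=[{"hand": 45, "x": 0.96, "y": -0.6, "wz": -3.9}, {"hand": 45, "x": 0.91, "y": -0.67, "wz": -3.9}, {"hand": 45, "x": 0.87, "y": -0.73, "wz": -3.9}, {"hand": 45, "x": 0.82, "y": -0.79, "wz": -3.9}, {"hand": 45, "x": 0.76, "y": -0.84, "wz": -3.9}, {"hand": 45, "x": 0.7, "y": -0.89, "wz": -3.9}, {"hand": 45, "x": 0.64, "y": -0.94, "wz": -3.9}, {"hand": 45, "x": 0.57, "y": -0.97, "wz": -3.9}, {"hand": 45, "x": 0.5, "y": -1.0, "wz": -3.9}])

```text
schema error: expected keys hand, x, y, z, wx, wy, wz
```

Emit:
move_arm(moves=[{"hand": 45, "x": 0.95, "y": -0.6, "z": 0, "wx": 0, "wy": 0, "wz": 0}, {"hand": 45, "x": 0.95, "y": -0.6, "z": 0, "wx": 0, "wy": 0, "wz": 0}, {"hand": 45, "x": 0.95, "y": -0.6, "z": 0, "wx": 0, "wy": 0, "wz": 0}, {"hand": 45, "x": 0.95, "y": -0.6, "z": 0, "wx": 0, "wy": 0, "wz": 0}, {"hand": 45, "x": 0.95, "y": -0.6, "z": 0, "wx": 0, "wy": 0, "wz": 0}, {"hand": 45, "x": 0.95, "y": -0.6, "z": 0, "wx": 0, "wy": 0, "wz": 0}, {"hand": 45, "x": 0.95, "y": -0.6, "z": 0, "wx": 0, "wy": 0, "wz": 0}, {"hand": 45, "x": 0.95, "y": -0.6, "z": 0, "wx": 0, "wy": 0, "wz": 0}, {"hand": 45, "x": 0.95, "y": -0.6, "z": 0, "wx": 0, "wy": 0, "wz": 0}, {"hand": 45, "x": 0.95, "y": -0.6, "z": 0, "wx": 0, "wy": 0, "wz": 0}, {"hand": 45, "x": 0.95, "y": -0.6, "z": 0, "wx": 0, "wy": 0, "wz": 0}, {"hand": 45, "x": 0.95, "y": -0.6, "z": 0, "wx": 0, "wy": 0, "wz": 0}, {"hand": 45, "x": 0.95, "y": -0.6, "z": 0, "wx": 0, "wy": 0, "wz": 0}, {"hand": 45, "x": 0.95, "y": -0.6, "z": 0, "wx": 0, "wy": 0, "wz": 0}, {"hand": 45, "x": 0.95, "y": -0.6, "z": 0, "wx": 0, "wy": 0, "wz": 0}, {"hand": 45, "x": 0.95, "y": -0.6, "z": 0, "wx": 0, "wy": 0, "wz": 0}, {"hand": 45, "x": 0.95, "y": -0.6, "z": 0, "wx": 0, "wy": 0, "wz": 0}, {"hand": 45, "x": 0.95, "y": -0.6, "z": 0, "wx": 0, "wy": 0, "wz": 0}])

```text
time_s: 2.2
position: [0.5227, -0.1897, 0.2227]
tcp_rot: [[0.942, 0.336, 0.0], [0.336, -0.942, -0.0], [0.0, 0.0, -1.0]]
force: [0.4, -0.3, 0.2]
opening: 0.517
```

Emit:
move_arm(moves=[{"hand": 45, "x": 0, "y": 0, "z": 0, "wx": 0, "wy": 0, "wz": -7.8}, {"hand": 45, "x": 0, "y": 0, "z": 0, "wx": 0, "wy": 0, "wz": -7.8}, {"hand": 45, "x": 0, "y": 0, "z": 0, "wx": 0, "wy": 0, "wz": -7.8}, {"hand": 45, "x": 0, "y": 0, "z": 0, "wx": 0, "wy": 0, "wz": -7.8}, {"hand": 45, "x": 0, "y": 0, "z": 0, "wx": 0, "wy": 0, "wz": -7.8}, {"hand": 45, "x": 0, "y": 0, "z": 0, "wx": 0, "wy": 0, "wz": -7.8}, {"hand": 45, "x": 0, "y": 0, "z": 0, "wx": 0, "wy": 0, "wz": -7.8}, {"hand": 45, "x": 0, "y": 0, "z": 0, "wx": 0, "wy": 0, "wz": -7.8}, {"hand": 45, "x": 0, "y": 0, "z": 0, "wx": 0, "wy": 0, "wz": -7.8}, {"hand": 45, "x": 0, "y": 0, "z": 0, "wx": 0, "wy": 0, "wz": 0}])

```text
time_s: 3.2
position: [0.522, -0.1906, 0.2226]
tcp_rot: [[0.003, 1.0, 0.0], [1.0, -0.003, -0.0], [-0.0, 0.0, -1.0]]
force: [-0.5, -0.4, -0.7]
opening: 0.519
```

Run:
```python
from meas import *
s=bot.read_state();print(s['time_s'],s['position'],s['tcp_rot'],s['joint_positions'])
c=cap('wrist','w1.png')
```

```text
3.2 [ 0.522  -0.1906  0.2226] [[ 0.003   1.      0.0001]
 [ 1.     -0.003  -0.0001]
 [-0.0001  0.0001 -1.    ]] [-31.5852  24.8733  92.139    0.0015  62.9795 -31.4137]
```

View pics/w1.png

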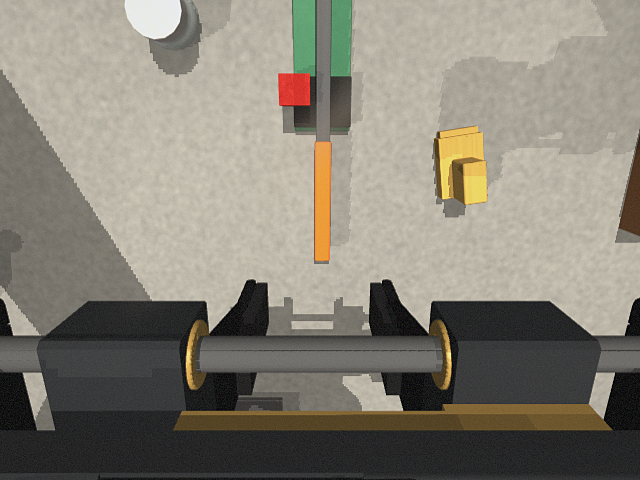

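The wrist view shows the sleeve from (322,141) to (322,262), the hook at (294,89) and the shim at (462,165). I'll measure these with the wrist camera.

Run:
```python
from meas import *
c=cap('wrist');C=cloud(c);X,Y,Z=C[...,0],C[...,1],C[...,2];hsv=cv2.cvtColor(c['image'],cv2.COLOR_RGB2HSV);H,S,V=[hsv[...,i].astype(int) for i in range(3)]
m=(H>5)&(H<20)&(S>150)&(abs(X-.524)<.03)&(Y<-.1)&(Y>-.26);l=max(comps(m),key=lambda t:t[1][4])
print(l[1],np.percentile(C[l[0]],[1,50,99],axis=0))
x0,y0,w,h,_=l[1]
for (u,v) in((x0+w/2,y0),(x0+w/2,y0+h)): print('sleeve end',ptz(c,u,v,.031))
for v in(30,60,150,200,250):
    q=(Z[v]>.022)&(Z[v]<.04)&(abs(X[v]-.524)<.02);us=np.where(q)[0];print(v,us.min(),us.max(),ptz(c,(us.min()+us.max())/2,v,.0305),np.median(Z[v][q]))
for k in('red','brass','green'):
    for mm,s,ce in comps(mask(c,k)):
        print(k,s,np.percentile(C[mm],[2,50,98],axis=0).round(4).tolist())
m=mask(c,'brass')&(X>.6)&(X<.7)&(Y<-.1)
for a,b in((.042,.055),(.01,.02)):
    q=m&(Z>a)&(Z<b);r=cv2.minAreaRect(C[q][:,:2].astype(np.float32)*1000);print('shim',q.sum(),r,cv2.boxPoints(r).round(1).tolist(),np.median(C[q][:,2]))
```

```text
[ 315  142   16  119 1834] [[ 0.5188 -0.2416  0.0296]
 [ 0.5255 -0.1843  0.0316]
 [ 0.5326 -0.1346  0.0335]]
sleeve end [ 0.5265 -0.1346  0.031 ]
sleeve end [ 0.5262 -0.2437  0.031 ]
30 316 330 [ 0.5267 -0.0474  0.0305] 0.03042716243436666
60 316 329 [ 0.5263 -0.0695  0.0305] 0.030508580360218113
150 314 330 [ 0.5256 -0.1414  0.0305] 0.031598079531200196
200 315 330 [ 0.5259 -0.1855  0.0305] 0.031146233209776303
250 315 329 [ 0.5253 -0.233   0.0305] 0.03146529239103085
red [278  74  32  32 999] [[0.4911, -0.1044, 0.0436], [0.5031, -0.0924, 0.0455], [0.5153, -0.0812, 0.0471]]
brass [ 434  126   53   78 2502] [[0.6314, -0.1844, 0.0065], [0.6461, -0.149, 0.0169], [0.6681, -0.1244, 0.0491]]
brass [ 315  143   15  118 1537] [[0.5198, -0.2406, 0.03], [0.5254, -0.1861, 0.0316], [0.5309, -0.1363, 0.0332]]
brass [185 320  23  70 672] [[0.4949, -0.1684, 0.302], [0.4958, -0.1592, 0.3113], [0.4964, -0.1545, 0.3148]]
brass [436 320  16  70 399] [[0.5485, -0.1672, 0.3055], [0.5492, -0.1587, 0.3126], [0.5499, -0.1547, 0.315]]
brass [ 174  404  438   26 8568] [[0.497, -0.1685, 0.317], [0.5441, -0.1675, 0.3211], [0.5761, -0.1666, 0.3241]]
green [292   0  23  77 814] [[0.5009, -0.0771, 0.004], [0.5114, -0.0576, 0.0056], [0.5193, -0.0273, 0.0074]]
green [ 330    0   21   76 1115] [[0.5331, -0.0781, 0.004], [0.5415, -0.0478, 0.0056], [0.5495, -0.0208, 0.0073]]
shim 524 ((653.93505859375, -167.0009307861328), (19.822677612304688, 35.93468475341797), 8.165657043457031) [[641.5999755859375, -150.60000610351562], [646.7000122070312, -186.1999969482422], [666.2999877929688, -183.39999389648438], [661.2000122070312, -147.8000030517578]] 0.048011830565771296
shim 1511 ((652.3131713867188, -154.60519409179688), (40.06417465209961, 61.47443771362305), 8.4423828125) [[628.0, -127.0999984741211], [637.0, -188.0], [676.5999755859375, -182.10000610351562], [667.5999755859375, -121.30000305175781]] 0.016148598214716925
```

Emit:
move_arm(moves=[{"hand": 45, "x": 0.06, "y": 0.12, "z": 1, "wx": 0, "wy": 0, "wz": 0}, {"hand": 45, "x": 0, "y": 0, "z": 1, "wx": 0, "wy": 0, "wz": 0}, {"hand": 45, "x": 0, "y": 0, "z": 1, "wx": 0, "wy": 0, "wz": 0}, {"hand": 45, "x": 0, "y": 0, "z": 1, "wx": 0, "wy": 0, "wz": 0}, {"hand": 45, "x": 0, "y": 0, "z": 1, "wx": 0, "wy": 0, "wz": 0}, {"hand": 45, "x": 0, "y": 0, "z": 1, "wx": 0, "wy": 0, "wz": 0}, {"hand": 45, "x": 0, "y": 0, "z": 1, "wx": 0, "wy": 0, "wz": 0}, {"hand": 45, "x": 0, "y": 0, "z": 0.8, "wx": 0, "wy": 0, "wz": 0}, {"hand": 45, "x": 0, "y": 0, "z": 0.6, "wx": 0, "wy": 0, "wz": 0}, {"hand": 45, "x": 0, "y": 0, "z": 0.24, "wx": 0, "wy": 0, "wz": 0}, {"hand": 45, "x": 0, "y": 0, "z": 0, "wx": 0, "wy": 0, "wz": 0}])

```text
time_s: 4.4
position: [0.5247, -0.1889, 0.0058]
tcp_rot: [[0.004, 1.0, -0.001], [1.0, -0.004, 0.001], [0.001, -0.001, -1.0]]
force: [0.2, 0.1, 0.5]
opening: 0.513
```

Emit:
move_arm(moves=[{"hand": 5, "x": 0, "y": 0, "z": 0, "wx": 0, "wy": 0, "wz": 0}, {"hand": 5, "x": 0, "y": 0, "z": 0, "wx": 0, "wy": 0, "wz": 0}, {"hand": 5, "x": 0, "y": 0, "z": 0, "wx": 0, "wy": 0, "wz": 0}, {"hand": 5, "x": 0, "y": 0, "z": 0, "wx": 0, "wy": 0, "wz": 0}, {"hand": 5, "x": 0, "y": 0, "z": 0, "wx": 0, "wy": 0, "wz": 0}])

```text
time_s: 4.9
position: [0.5251, -0.1892, 0.0069]
tcp_rot: [[0.003, 1.0, 0.001], [1.0, -0.003, -0.0], [-0.0, 0.001, -1.0]]
force: [-0.7, 0.5, 0.0]
opening: 0.147
```

```bash
cat > plan.py <<'E'
from h import *
from scipy.spatial.transform import Rotation as R
X0,Y0=.525,.038
def pose(s,phi,psi=0,n=13.2,hz=bot.hold_point_z):
    """grasp pose: s mm of grasp point along bar from ridge (neg), phi rad handle up, psi rad yaw about z at ridge"""
    Rb=R.from_euler('z',psi).as_matrix()@R.from_euler('x',-phi).as_matrix()  # bar axes
    g=np.array([X0,Y0,.012])+Rb@np.array([0,s/1000,n/1000])
    Rt=Rb@np.array([[0,1,0],[1,0,0],[0,0,-1.]]) # tool x=bar y, tool y=bar x
    return Rt,g+Rt@np.array([0,0,hz])
def rows(wps,start=None):
    st=bot.read_state() 
    Rc,p=(np.array(st['tcp_rot']),np.array(st['position'])) if start is None else start
    for w in wps:
        Rt,t=pose(*w)
        d=Rc.T@(t-p)/.025; w_=R.from_matrix(Rc.T@Rt).as_rotvec(degrees=True)
        print(w,'x %.2f y %.2f z %.2f | wx %.1f wy %.1f wz %.1f'%(*d,*w_),' tcp',t.round(4))
        Rc,p=Rt,t
E
python3 - <<'E'
from plan import *
s0=-227
wps=[(s0,.3*k/6) for k in range(1,7)]+[(s0+7,.3),(s0+14,.3)]+[(s0+14+26*k/8,.3-.055*k/8) for k in range(1,9)]
rows(wps)
E
```

```text
(-227, 0.049999999999999996) x 0.01 y -0.01 z -0.44 | wx 0.0 wy -2.8 wz -0.2  tcp [ 0.525  -0.189   0.0179]
(-227, 0.09999999999999999) x 0.00 y 0.00 z -0.45 | wx 0.0 wy -2.9 wz 0.0  tcp [ 0.525  -0.1884  0.0292]
(-227, 0.15) x 0.00 y 0.00 z -0.45 | wx 0.0 wy -2.9 wz 0.0  tcp [ 0.525  -0.1873  0.0405]
(-227, 0.19999999999999998) x 0.00 y 0.00 z -0.45 | wx 0.0 wy -2.9 wz 0.0  tcp [ 0.525  -0.1856  0.0517]
(-227, 0.25) x 0.00 y 0.00 z -0.45 | wx 0.0 wy -2.9 wz 0.0  tcp [ 0.525  -0.1833  0.0628]
(-227, 0.3) x 0.00 y 0.00 z -0.45 | wx 0.0 wy -2.9 wz 0.0  tcp [ 0.525  -0.1805  0.0738]
(-220, 0.3) x 0.28 y 0.00 z 0.00 | wx 0.0 wy 0.0 wz 0.0  tcp [ 0.525  -0.1738  0.0718]
(-213, 0.3) x 0.28 y 0.00 z 0.00 | wx 0.0 wy 0.0 wz 0.0  tcp [ 0.525  -0.1671  0.0697]
(-209.75, 0.29312499999999997) x 0.13 y 0.00 z 0.06 | wx 0.0 wy 0.4 wz 0.0  tcp [ 0.525  -0.1644  0.0673]
(-206.5, 0.28625) x 0.13 y 0.00 z 0.06 | wx 0.0 wy 0.4 wz 0.0  tcp [ 0.525  -0.1617  0.065 ]
(-203.25, 0.279375) x 0.13 y 0.00 z 0.06 | wx 0.0 wy 0.4 wz 0.0  tcp [ 0.525  -0.1589  0.0628]
(-200.0, 0.27249999999999996) x 0.13 y 0.00 z 0.05 | wx 0.0 wy 0.4 wz 0.0  tcp [ 0.525  -0.1561  0.0605]
(-196.75, 0.265625) x 0.13 y 0.00 z 0.05 | wx 0.0 wy 0.4 wz 0.0  tcp [ 0.525  -0.1533  0.0583]
(-193.5, 0.25875) x 0.13 y 0.00 z 0.05 | wx 0.0 wy 0.4 wz 0.0  tcp [ 0.525  -0.1505  0.0562]
(-190.25, 0.25187499999999996) x 0.13 y 0.00 z 0.05 | wx 0.0 wy 0.4 wz 0.0  tcp [ 0.525  -0.1476  0.0541]
(-187.0, 0.245) x 0.13 y 0.00 z 0.05 | wx 0.0 wy 0.4 wz 0.0  tcp [ 0.525  -0.1447  0.052 ]
```

Emit:
move_arm(moves=[{"hand": 5, "x": 0, "y": 0, "z": -0.45, "wx": 0, "wy": -2.9, "wz": 0}, {"hand": 5, "x": 0, "y": 0, "z": -0.45, "wx": 0, "wy": -2.9, "wz": 0}, {"hand": 5, "x": 0, "y": 0, "z": -0.45, "wx": 0, "wy": -2.9, "wz": 0}, {"hand": 5, "x": 0, "y": 0, "z": -0.45, "wx": 0, "wy": -2.9, "wz": 0}, {"hand": 5, "x": 0, "y": 0, "z": -0.45, "wx": 0, "wy": -2.9, "wz": 0}, {"hand": 5, "x": 0, "y": 0, "z": -0.45, "wx": 0, "wy": -2.9, "wz": 0}, {"hand": 5, "x": 0.2, "y": 0, "z": 0, "wx": 0, "wy": 0, "wz": 0}, {"hand": 5, "x": 0, "y": 0, "z": 0, "wx": 0, "wy": 0, "wz": 0}])

```text
time_s: 5.7
position: [0.5246, -0.1746, 0.0712]
tcp_rot: [[0.002, 1.0, -0.001], [0.955, -0.002, -0.297], [-0.297, -0.001, -0.955]]
force: [0.8, 1.3, -1.9]
opening: 0.13
```

Run:
```python
from plan import *
c=cap('side');C=cloud(c)
im=cv2.resize(c['image'][160:400,200:460],None,fx=2.4,fy=2.4,interpolation=cv2.INTER_CUBIC);cv2.imwrite('pics/s2.png',im[:,:,::-1])
s=bot.read_state();print(s['position'],np.degrees(np.arcsin(s['tcp_rot'][2,0])),s['force'])
```

```text
[ 0.5246 -0.175   0.071 ] -17.27579684892299 [ 0.6156  2.6713 -2.3978]
```

View pics/s2.png

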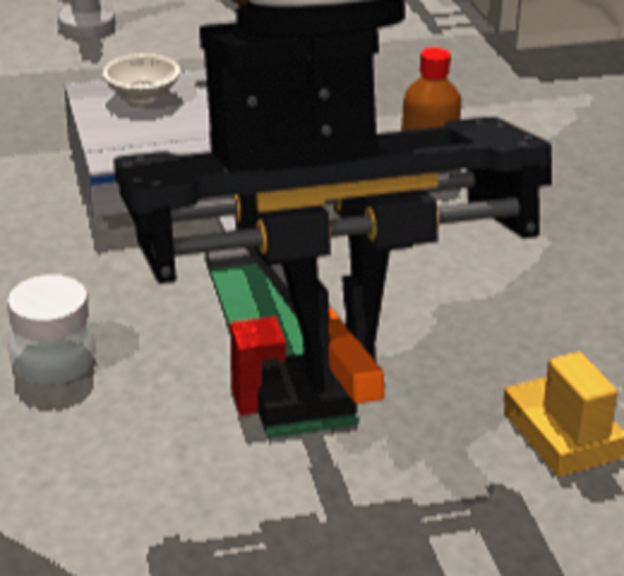

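The bar is raised in the grip (handle end at (360,370) in the crop), but the toe is hidden by the gripper. I'll check the toe with the wrist camera.

Run:
```python
from plan import *
c=cap('wrist','w2.png');C=cloud(c)
c=cap('top','t2.png')
```

```text
(no output)
```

View pics/w2.png

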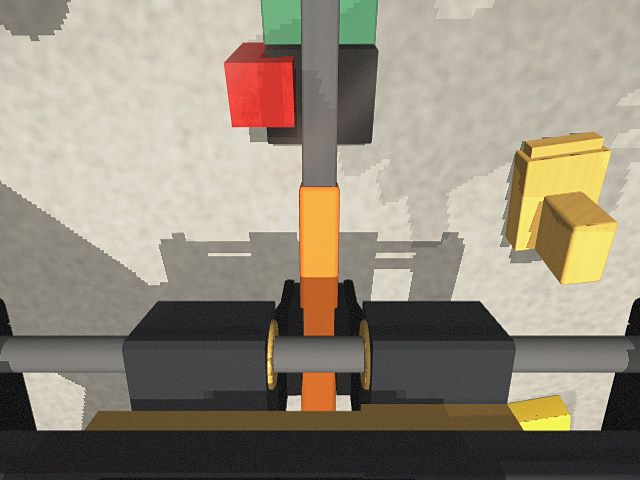

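```bash
cat > barfit.py <<'E'
from plan import *
def barfit():
    s=bot.read_state();c=cap('wrist');C=cloud(c)
    m=np.zeros((480,640),bool);m[2:270,308:332]=c['z_map'][2:270,308:332]>0
    P=C[m];g=np.array(s['position'])-.0187*np.array(s['tcp_rot'])[:,2]
    m2=(abs(P[:,0]-g[0])<.02+.13*abs(P[:,1]-g[1]))&(P[:,2]>.026);P=P[m2]
    k=np.polyfit(P[:,1],P[:,2],1)
    for _ in range(3):
        r=P[:,2]-np.polyval(k,P[:,1]);P=P[abs(r)<.004];k=np.polyfit(P[:,1],P[:,2],1)
    kx=np.polyfit(P[:,1],P[:,0],1)
    print('handle-up',-np.arctan(k[0]),'tool',-np.arcsin(s['tcp_rot'][2][0]),'top z@ridge',np.polyval(k,Y0),'yaw',-np.arctan(kx[0]),'x@ridge',np.polyval(kx,Y0),'x@hook',np.polyval(kx,Y0-.13),'z@hook',np.polyval(k,Y0-.13),len(P))
    print('grasp',g,'F',s['force'],'M',s['moment'],'t',s['time_s'],'open',s['opening']*87)
if __name__=='__main__': barfit()
E
python3 barfit.py
```

```text
handle-up 0.3085230453554324 tool 0.30198754882811324 top z@ridge 0.028807947476772434 yaw -0.0030635087137132313 x@ridge 0.5257599065480927 x@hook 0.525361649169416 z@hook 0.07023891750630655 6405
grasp [ 0.5245 -0.1701  0.0888] F [-0.2086  2.3404 -2.4028] M [ 0.6967 -0.0982  0.0182] t 5.85 open 11.885414915943564
```

Emit:
move_arm(moves=[{"hand": 5, "x": 0.2, "y": 0, "z": 0, "wx": 0, "wy": 0, "wz": 0}, {"hand": 5, "x": 0.2, "y": 0, "z": 0, "wx": 0, "wy": 0, "wz": 0}, {"hand": 5, "x": 0.13, "y": 0, "z": 0.05, "wx": 0, "wy": 0.4, "wz": 0}, {"hand": 5, "x": 0.13, "y": 0, "z": 0.05, "wx": 0, "wy": 0.4, "wz": 0}, {"hand": 5, "x": 0, "y": 0, "z": 0, "wx": 0, "wy": 0, "wz": 0}])

```text
time_s: 6.4
position: [0.5248, -0.1604, 0.0641]
tcp_rot: [[0.003, 1.0, -0.001], [0.959, -0.003, -0.285], [-0.285, -0.0, -0.959]]
force: [-0.4, 1.0, -1.5]
opening: 0.132
```

```bash
python3 barfit.py
```

```text
handle-up 0.2975831255045905 tool 0.2887989654722804 top z@ridge 0.0291139750226903 yaw -0.0024931532545127374 x@ridge 0.5259333403366647 x@hook 0.5256092297420408 z@hook 0.0689836854500343 6408
grasp [ 0.5248 -0.1551  0.082 ] F [-0.3996  1.0117 -1.4855] M [ 0.5592 -0.1819  0.0172] t 6.4 open 11.454933635741412
```

Emit:
move_arm(moves=[{"hand": 5, "x": 0.12, "y": 0, "z": 0.05, "wx": 0, "wy": 0.4, "wz": 0}, {"hand": 5, "x": 0.12, "y": 0, "z": 0.05, "wx": 0, "wy": 0.4, "wz": 0}, {"hand": 5, "x": 0.12, "y": 0, "z": 0.05, "wx": 0, "wy": 0.4, "wz": 0}, {"hand": 5, "x": 0.12, "y": 0, "z": 0.05, "wx": 0, "wy": 0.4, "wz": 0}, {"hand": 5, "x": 0, "y": 0, "z": 0, "wx": 0, "wy": 0, "wz": 0}])

```text
time_s: 6.95
position: [0.5249, -0.1503, 0.056]
tcp_rot: [[0.003, 1.0, -0.001], [0.966, -0.003, -0.258], [-0.258, -0.0, -0.966]]
force: [0.3, 1.0, -1.4]
opening: 0.137
```

Emit:
move_arm(moves=[{"hand": 5, "x": 0.12, "y": 0, "z": 0.05, "wx": 0, "wy": 0.4, "wz": 0}, {"hand": 5, "x": 0.12, "y": 0, "z": 0.05, "wx": 0, "wy": 0.4, "wz": 0}, {"hand": 5, "x": 0, "y": 0, "z": 0, "wx": 0, "wy": 0, "wz": 0}])

```text
time_s: 7.25
position: [0.5249, -0.1452, 0.0521]
tcp_rot: [[0.003, 1.0, -0.001], [0.97, -0.003, -0.245], [-0.245, -0.0, -0.97]]
force: [-0.7, 1.1, -1.9]
opening: 0.134
```

```bash
python3 barfit.py
python3 - <<'E'
from plan import *
c=cap('top');im=cv2.resize(c['image'][170:330,180:480],None,fx=2.6,fy=2.6,interpolation=cv2.INTER_CUBIC);cv2.imwrite('pics/t3.png',im[:,:,::-1])
s0=-188
rows([(s0,.245-.245*k/12) for k in range(0,13)])
E
```

```text
handle-up 0.2596572552151114 tool 0.24707979167859817 top z@ridge 0.02915739237244952 yaw -0.0026124452069126195 x@ridge 0.5259902361722206 x@hook 0.5256506175227039 z@hook 0.06369248714949129 6404
grasp [ 0.5249 -0.1406  0.0702] F [-0.7293  1.1361 -1.8511] M [ 0.4228 -0.1295 -0.0609] t 7.25 open 11.678086796734327
(-188, 0.245) x -0.02 y 0.01 z 0.00 | wx -0.1 wy 0.1 wz -0.2  tcp [ 0.525  -0.1457  0.0523]
(-188, 0.22458333333333333) x 0.01 y 0.00 z 0.15 | wx 0.0 wy 1.2 wz 0.0  tcp [ 0.525  -0.1465  0.0485]
(-188, 0.20416666666666666) x 0.01 y 0.00 z 0.15 | wx 0.0 wy 1.2 wz 0.0  tcp [ 0.525  -0.1472  0.0447]
(-188, 0.18375) x 0.01 y 0.00 z 0.15 | wx 0.0 wy 1.2 wz 0.0  tcp [ 0.525  -0.1478  0.0409]
(-188, 0.16333333333333333) x 0.01 y 0.00 z 0.15 | wx 0.0 wy 1.2 wz 0.0  tcp [ 0.525  -0.1484  0.0371]
(-188, 0.14291666666666664) x 0.01 y 0.00 z 0.15 | wx 0.0 wy 1.2 wz 0.0  tcp [ 0.525  -0.1489  0.0333]
(-188, 0.1225) x 0.01 y 0.00 z 0.15 | wx 0.0 wy 1.2 wz 0.0  tcp [ 0.525  -0.1493  0.0295]
(-188, 0.10208333333333333) x 0.01 y 0.00 z 0.15 | wx 0.0 wy 1.2 wz 0.0  tcp [ 0.525  -0.1496  0.0257]
(-188, 0.08166666666666667) x 0.01 y 0.00 z 0.15 | wx 0.0 wy 1.2 wz 0.0  tcp [ 0.525  -0.1498  0.0219]
(-188, 0.06125) x 0.01 y 0.00 z 0.15 | wx 0.0 wy 1.2 wz 0.0  tcp [ 0.525 -0.15   0.018]
(-188, 0.040833333333333305) x 0.01 y 0.00 z 0.15 | wx 0.0 wy 1.2 wz 0.0  tcp [ 0.525  -0.1501  0.0142]
(-188, 0.020416666666666666) x 0.01 y 0.00 z 0.15 | wx 0.0 wy 1.2 wz 0.0  tcp [ 0.525  -0.1501  0.0103]
(-188, 0.0) x 0.01 y 0.00 z 0.15 | wx 0.0 wy 1.2 wz 0.0  tcp [ 0.525  -0.15    0.0065]
```

View pics/t3.png

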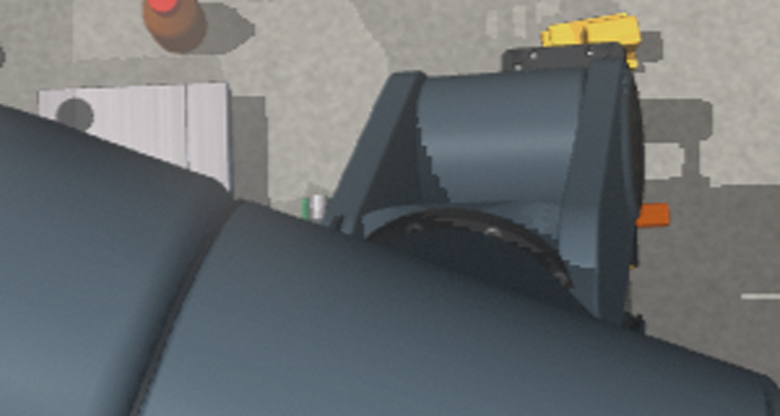

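The toe went about 24 mm under the lip with no contact force. Now I'll lever down, with a force check midway.

Emit:
move_arm(moves=[{"hand": 5, "x": 0.01, "y": 0, "z": 0.15, "wx": 0, "wy": 1.2, "wz": 0}, {"hand": 5, "x": 0.01, "y": 0, "z": 0.15, "wx": 0, "wy": 1.2, "wz": 0}, {"hand": 5, "x": 0.01, "y": 0, "z": 0.15, "wx": 0, "wy": 1.2, "wz": 0}, {"hand": 5, "x": 0.01, "y": 0, "z": 0.15, "wx": 0, "wy": 1.2, "wz": 0}, {"hand": 5, "x": 0.01, "y": 0, "z": 0.15, "wx": 0, "wy": 1.2, "wz": 0}, {"hand": 5, "x": 0.01, "y": 0, "z": 0.15, "wx": 0, "wy": 1.2, "wz": 0}])

```text
time_s: 7.95
position: [0.5251, -0.1474, 0.0306]
tcp_rot: [[0.003, 1.0, 0.0], [0.993, -0.003, -0.12], [-0.12, 0.0, -0.993]]
force: [-0.6, 5.7, 5.7]
opening: 0.132
```

Emit:
move_arm(moves=[{"hand": 5, "x": 0.01, "y": 0, "z": 0.15, "wx": 0, "wy": 1.2, "wz": 0}, {"hand": 5, "x": 0.01, "y": 0, "z": 0.15, "wx": 0, "wy": 1.2, "wz": 0}, {"hand": 5, "x": 0.01, "y": 0, "z": 0.15, "wx": 0, "wy": 1.2, "wz": 0}, {"hand": 5, "x": 0.01, "y": 0, "z": 0.15, "wx": 0, "wy": 1.2, "wz": 0}, {"hand": 5, "x": 0, "y": 0, "z": 0, "wx": 0, "wy": 0, "wz": 0}])

```text
time_s: 8.45
position: [0.525, -0.1478, 0.0156]
tcp_rot: [[0.004, 1.0, -0.0], [0.999, -0.004, -0.037], [-0.037, 0.0, -0.999]]
force: [0.4, 5.5, 7.1]
opening: 0.135
```

```bash
python3 barfit.py
```

```text
handle-up 0.06642039666792202 tool 0.03652865073882405 top z@ridge 0.028332068536416406 yaw -0.003734313236172265 x@ridge 0.526342021829083 x@hook 0.5258565588517694 z@hook 0.03697944029244105 6405
grasp [ 0.525  -0.1471  0.0343] F [0.3841 5.5268 7.0712] M [ 0.716  -0.1864  0.0254] t 8.45 open 11.731150932610014
```

Emit:
move_arm(moves=[{"hand": 5, "x": 0, "y": 0, "z": 0.15, "wx": 0, "wy": 1.0, "wz": 0}, {"hand": 5, "x": 0, "y": 0, "z": 0.15, "wx": 0, "wy": 1.0, "wz": 0}, {"hand": 5, "x": 0, "y": 0, "z": 0.1, "wx": 0, "wy": 0.2, "wz": 0}, {"hand": 5, "x": 0, "y": 0, "z": 0, "wx": 0, "wy": 0, "wz": 0}])

```text
time_s: 8.9
position: [0.5251, -0.1477, 0.0072]
tcp_rot: [[0.003, 1.0, 0.0], [1.0, -0.003, 0.002], [0.002, 0.0, -1.0]]
force: [-2.3, 7.1, 15.9]
opening: 0.132
```

```bash
python3 barfit.py
```

```text
handle-up 0.02112802343248642 tool -0.0015269085120234091 top z@ridge 0.02838245914292528 yaw -0.0030811597441825433 x@ridge 0.5262850664974597 x@hook 0.5258845144631622 z@hook 0.031129510956556104 6399
grasp [ 0.5251 -0.1477  0.0259] F [-2.3458  7.142  15.8504] M [ 0.9929  0.1098 -0.0174] t 8.9 open 11.454216328494653
```

Emit:
move_arm(moves=[{"hand": 5, "x": 0, "y": 0, "z": 0.06, "wx": 0, "wy": 0.3, "wz": 0}, {"hand": 5, "x": 0, "y": 0, "z": 0.06, "wx": 0, "wy": 0.3, "wz": 0}, {"hand": 5, "x": 0, "y": 0, "z": 0, "wx": 0, "wy": 0, "wz": 0}])

```text
time_s: 9.25
position: [0.5251, -0.1477, 0.0066]
tcp_rot: [[0.003, 1.0, 0.001], [1.0, -0.003, 0.012], [0.012, 0.001, -1.0]]
force: [-5.2, 8.4, 33.0]
opening: 0.133
```

```bash
python3 barfit.py
```

```text
handle-up 0.01993223588328397 tool -0.011527092447217875 top z@ridge 0.028477891047375425 yaw -0.0026484418135456446 x@ridge 0.5261876656592166 x@hook 0.525843367418458 z@hook 0.03106942492160271 6394
grasp [ 0.5251 -0.1479  0.0253] F [-5.2047  8.387  32.9618] M [1.2495 0.7258 0.005 ] t 9.25 open 11.613107911253868
```

Emit:
move_arm(moves=[{"hand": 5, "x": 0, "y": 0, "z": -0.05, "wx": 0, "wy": 0, "wz": 0}, {"hand": 5, "x": 0, "y": -0.12, "z": 0, "wx": 0, "wy": 0, "wz": 0.9}, {"hand": 5, "x": 0, "y": -0.12, "z": 0, "wx": 0, "wy": 0, "wz": 0.9}, {"hand": 5, "x": 0, "y": -0.12, "z": 0, "wx": 0, "wy": 0, "wz": 0.9}, {"hand": 5, "x": 0, "y": -0.12, "z": 0, "wx": 0, "wy": 0, "wz": 0.9}])

```text
time_s: 9.8
position: [0.5175, -0.1479, 0.0067]
tcp_rot: [[0.065, 0.998, 0.01], [0.998, -0.066, 0.009], [0.009, 0.009, -1.0]]
force: [7.3, 11.0, 19.0]
opening: 0.135
```

```bash
python3 barfit.py
```

```text
handle-up 0.021581042411177646 tool -0.00933880431429117 top z@ridge 0.028285007099186396 yaw -0.06335309517939354 x@ridge 0.5298273509549157 x@hook 0.5215804122835513 z@hook 0.031090978245134532 6344
grasp [ 0.5173 -0.148   0.0254] F [ 7.3285 11.0427 18.9829] M [ 1.9161 -1.1854  0.4785] t 9.8 open 11.723904128515516
```

Emit:
move_arm(moves=[{"hand": 5, "x": 0, "y": -0.12, "z": 0, "wx": 0, "wy": 0, "wz": 0.7}, {"hand": 5, "x": 0, "y": -0.12, "z": 0, "wx": 0, "wy": 0, "wz": 0.7}, {"hand": 5, "x": 0, "y": -0.12, "z": 0, "wx": 0, "wy": 0, "wz": 0.7}, {"hand": 5, "x": 0, "y": 0, "z": 0, "wx": 0, "wy": 0, "wz": 0}, {"hand": 5, "x": 0, "y": 0, "z": 0, "wx": 0, "wy": 0, "wz": 0}])

```text
time_s: 10.35
position: [0.5087, -0.1475, 0.0067]
tcp_rot: [[0.102, 0.995, 0.01], [0.995, -0.102, 0.008], [0.009, 0.009, -1.0]]
force: [6.8, 9.7, 19.5]
opening: 0.137
```

```bash
python3 barfit.py
```

```text
handle-up 0.021447426952305598 tool -0.009217732789328543 top z@ridge 0.02838131746299171 yaw -0.07408457572638577 x@ridge 0.5255726405795715 x@hook 0.5159239869826573 z@hook 0.031169910556856507 4186
grasp [ 0.5085 -0.1477  0.0254] F [ 6.8313  9.7372 19.5426] M [ 1.6965 -1.1228  0.2753] t 10.35 open 11.956316923969013
```

Run:
```python
from plan import *
c=cap('wrist','w3.png')
```

```text
(no output)
```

View pics/w3.png

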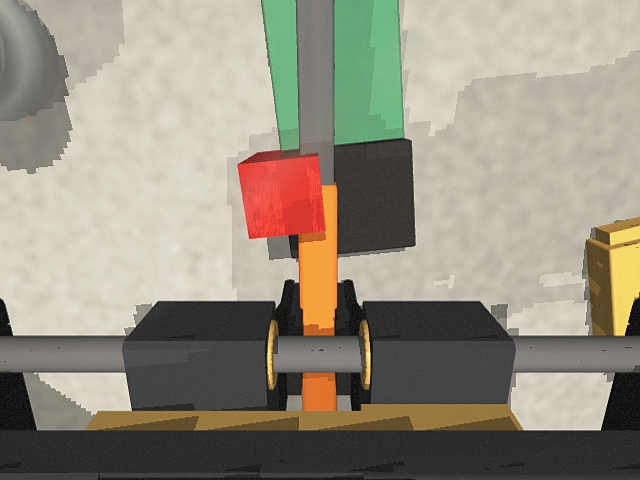

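The bar is about 11 mm over at the hook; the wrist view shows it partly under the red arm at (300-330,190). I'll keep swinging it to the post.

Emit:
move_arm(moves=[{"hand": 5, "x": 0, "y": -0.1, "z": 0, "wx": 0, "wy": 0, "wz": 0.6}, {"hand": 5, "x": 0, "y": -0.1, "z": 0, "wx": 0, "wy": 0, "wz": 0.6}, {"hand": 5, "x": 0, "y": -0.1, "z": 0, "wx": 0, "wy": 0, "wz": 0.6}, {"hand": 5, "x": 0, "y": 0, "z": 0, "wx": 0, "wy": 0, "wz": 0}, {"hand": 5, "x": 0, "y": 0, "z": 0, "wx": 0, "wy": 0, "wz": 0}])

```text
time_s: 10.95
position: [0.5027, -0.1472, 0.0067]
tcp_rot: [[0.134, 0.991, 0.013], [0.991, -0.134, 0.007], [0.009, 0.012, -1.0]]
force: [8.3, 11.8, 18.7]
opening: 0.13
```

```bash
cat > hk.py <<'E'
from plan import *
s=bot.read_state();Rt=np.array(s['tcp_rot']);g=np.array(s['position'])-.0187*Rt[:,2]
u=Rt[:,0];yh=Y0-.130;t=(yh-g[1])/u[1];tr=(Y0-g[1])/u[1]
print('grasp',g,'x rel hook',g[0]+t*u[0]-.5252,'x rel ridge',g[0]+tr*u[0]-.5252,'yaw',u[0],'F',s['force'],'M',s['moment'],s['time_s'])
E
python3 hk.py
```

```text
grasp [ 0.5024 -0.1473  0.0254] x rel hook -0.015309140752902017 x rel ridge 0.002235156360981372 yaw 0.13373864197327212 F [ 8.2806 11.8361 18.7178] M [ 1.8334 -1.5994  0.2849] 10.95
```

Emit:
move_arm(moves=[{"hand": 5, "x": 0, "y": -0.06, "z": 0, "wx": 0, "wy": 0, "wz": 0}, {"hand": 5, "x": 0, "y": 0, "z": 0, "wx": 0, "wy": 0, "wz": 0}])

```text
time_s: 11.15
position: [0.5026, -0.1472, 0.0068]
tcp_rot: [[0.134, 0.991, 0.016], [0.991, -0.134, 0.006], [0.008, 0.015, -1.0]]
force: [11.3, 14.0, 15.6]
opening: 0.132
```

```bash
python3 hk.py;python3 - <<'E'
from plan import *
c=cap('wrist','w4.png')
c=cap('side');im=cv2.resize(c['image'][200:400,220:440],None,fx=2.6,fy=2.6,interpolation=cv2.INTER_CUBIC);cv2.imwrite('pics/s4.png',im[:,:,::-1])
E
```

```text
grasp [ 0.5023 -0.1474  0.0255] x rel hook -0.015363617256285989 x rel ridge 0.0022538670748372125 yaw 0.13428704476537726 F [11.3278 13.9798 15.5632] M [ 2.1169 -2.136   0.3103] 11.15
```

View pics/w4.png

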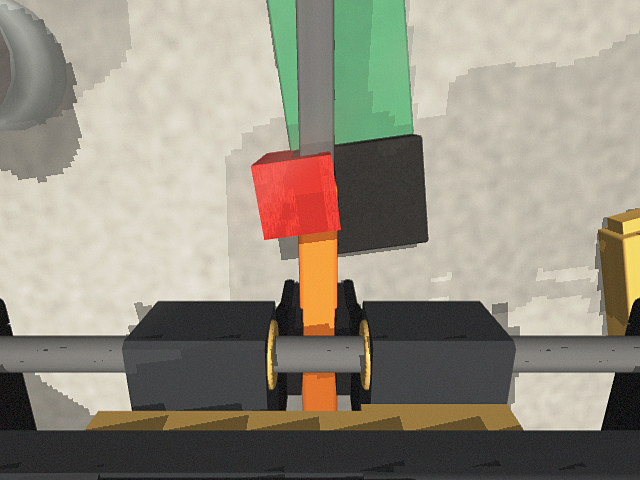

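View pics/s4.png

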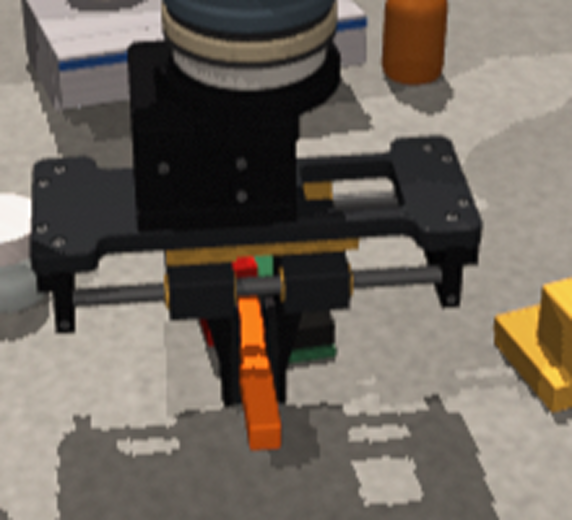

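The side force rises without motion, so the bar is against the post. I'll let it up slowly against the tooth.

Emit:
move_arm(moves=[{"hand": 5, "x": 0, "y": 0, "z": -0.06, "wx": 0, "wy": 0, "wz": 0}, {"hand": 5, "x": 0, "y": 0, "z": -0.06, "wx": 0, "wy": -0.3, "wz": 0}, {"hand": 5, "x": 0, "y": 0, "z": -0.06, "wx": 0, "wy": -0.3, "wz": 0}, {"hand": 5, "x": 0, "y": 0, "z": 0, "wx": 0, "wy": 0, "wz": 0}])

```text
time_s: 11.65
position: [0.5025, -0.1476, 0.0097]
tcp_rot: [[0.134, 0.991, 0.013], [0.991, -0.134, -0.004], [-0.003, 0.014, -1.0]]
force: [12.1, 10.0, 3.5]
opening: 0.131
```

```bash
python3 hk.py
```

```text
grasp [ 0.5022 -0.1475  0.0284] x rel hook -0.015506540079412323 x rel ridge 0.002016140896979879 yaw 0.13358137764197517 F [12.1187 10.0007  3.4542] M [ 1.5489 -2.2275  0.2793] 11.65
```

Emit:
move_arm(moves=[{"hand": 5, "x": 0, "y": 0, "z": -0.06, "wx": 0, "wy": -0.2, "wz": 0}, {"hand": 5, "x": 0, "y": 0, "z": 0, "wx": 0, "wy": 0, "wz": 0}])

```text
time_s: 11.85
position: [0.5024, -0.1477, 0.0109]
tcp_rot: [[0.134, 0.991, 0.013], [0.991, -0.134, -0.008], [-0.006, 0.014, -1.0]]
force: [13.0, 9.1, 0.3]
opening: 0.134
```

```bash
python3 hk.py
```

```text
grasp [ 0.5022 -0.1476  0.0296] x rel hook -0.015524003000730202 x rel ridge 0.0020093822136587614 yaw 0.1336594970606752 F [13.0416  9.0854  0.2511] M [ 1.4834 -2.2159  0.3069] 11.85
```

Emit:
move_arm(moves=[{"hand": 5, "x": 0, "y": 0.05, "z": -0.06, "wx": 0, "wy": 0, "wz": 0}, {"hand": 5, "x": 0, "y": 0.05, "z": 0, "wx": 0, "wy": 0, "wz": 0}, {"hand": 5, "x": 0, "y": 0, "z": 0, "wx": 0, "wy": 0, "wz": 0}])

```text
time_s: 12.15
position: [0.5024, -0.1476, 0.0112]
tcp_rot: [[0.133, 0.991, 0.007], [0.991, -0.133, -0.006], [-0.005, 0.008, -1.0]]
force: [9.3, 7.0, -5.5]
opening: 0.134
```

```bash
python3 hk.py
python3 - <<'E'
from plan import *
c=cap('wrist','w5.png')
E
```

```text
grasp [ 0.5022 -0.1475  0.0299] x rel hook -0.015502849158696708 x rel ridge 0.001946685999622888 yaw 0.13303249174668438 F [ 9.275   7.0362 -5.4868] M [ 0.9464 -1.6954  0.2329] 12.15
```

View pics/w5.png

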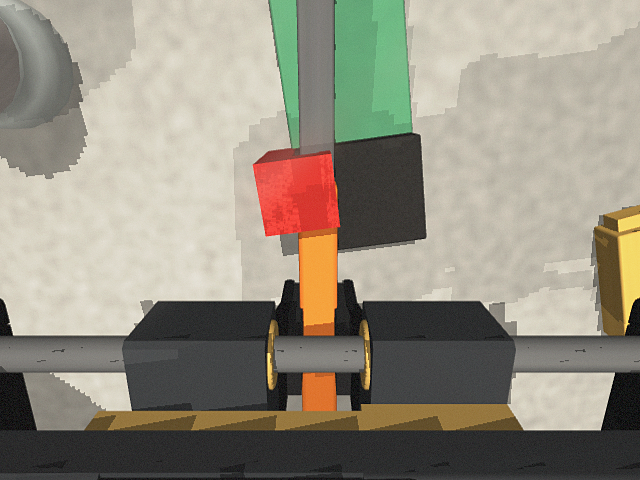

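The hook is holding the bar: the hand now pulls up against it. I'll unload the side force, open and withdraw upward.

Emit:
move_arm(moves=[{"hand": 5, "x": 0, "y": 0.06, "z": 0.04, "wx": 0, "wy": 0, "wz": 0}, {"hand": 5, "x": 0, "y": 0.06, "z": 0, "wx": 0, "wy": 0, "wz": 0}, {"hand": 5, "x": 0, "y": 0.0, "z": 0, "wx": 0, "wy": 0, "wz": 0}])

```text
time_s: 12.5
position: [0.5026, -0.1476, 0.0108]
tcp_rot: [[0.132, 0.991, 0.002], [0.991, -0.132, -0.004], [-0.004, 0.003, -1.0]]
force: [3.0, 5.4, 4.3]
opening: 0.137
```

```bash
python3 hk.py
```

```text
grasp [ 0.5025 -0.1475  0.0295] x rel hook -0.015265988788568441 x rel ridge 0.0020946389826859146 yaw 0.13236702997891756 F [3.0221 5.3508 4.2968] M [ 0.6916 -0.7106  0.1814] 12.5
```

Emit:
move_arm(moves=[{"hand": 5, "x": 0, "y": 0, "z": -0.03, "wx": 0, "wy": 0, "wz": 0}, {"hand": 40, "x": 0, "y": 0, "z": 0, "wx": 0, "wy": 0, "wz": 0}, {"hand": 40, "x": 0, "y": 0, "z": 0, "wx": 0, "wy": 0, "wz": 0}, {"hand": 40, "x": 0, "y": 0, "z": -0.2, "wx": 0, "wy": 0, "wz": 0}, {"hand": 40, "x": 0, "y": 0, "z": -0.5, "wx": 0, "wy": 0, "wz": 0}, {"hand": 40, "x": 0, "y": 0, "z": -0.9, "wx": 0, "wy": 0, "wz": 0}, {"hand": 40, "x": 0, "y": 0, "z": -0.9, "wx": 0, "wy": 0, "wz": 0}, {"hand": 40, "x": 0, "y": 0, "z": -0.9, "wx": 0, "wy": 0, "wz": 0}, {"hand": 40, "x": 0, "y": 0, "z": -0.6, "wx": 0, "wy": 0, "wz": 0}, {"hand": 40, "x": 0, "y": 0, "z": 0, "wx": 0, "wy": 0, "wz": 0}])

```text
time_s: 13.5
position: [0.5022, -0.1483, 0.1134]
tcp_rot: [[0.133, 0.991, 0.003], [0.991, -0.133, -0.006], [-0.006, 0.004, -1.0]]
force: [0.1, 0.0, -0.0]
opening: 0.457
```

Run:
```python
from meas import *
c=cap('wrist','w6.png')
c=cap('side');C=cloud(c);X,Y,Z=C[...,0],C[...,1],C[...,2];ok=c['z_map']>0
im=cv2.resize(c['image'][170:400,200:460],None,fx=2.5,fy=2.5,interpolation=cv2.INTER_CUBIC);cv2.imwrite('pics/s6.png',im[:,:,::-1])
m=ok&(Z>.04)&(Z<.066)&(Y>.07)&(Y<.25)&(X>.40)&(X<.65)&(hsv:=cv2.cvtColor(c['image'],cv2.COLOR_RGB2HSV))[...,1].__lt__(60)
l=max(comps(m),key=lambda t:t[1][4])[0]
P=C[l];k=np.linalg.lstsq(np.c_[P[:,:2],np.ones(len(P))],P[:,2],rcond=None)[0];print(k,len(P),k@[.53,.10,1],k@[.53,.22,1])
b=mask(c,'blue')&(Y<.12)&(X<.65)&(X>.4);print('stripe',np.percentile(C[b],[2,50,98],axis=0))
print('slope',np.polyfit(X[b],Y[b],1),np.polyfit(X[b],Z[b],1))
```

```text
[-0.039   0.0105  0.0674] 231 0.047769103177659915 0.04902518843801251
stripe [[ 0.4478 -0.1357  0.0516]
 [ 0.5395  0.0984  0.0543]
 [ 0.5883  0.1025  0.1847]]
slope [ 0.204  -0.0178] [-0.0876  0.1048]
```

View pics/s6.png

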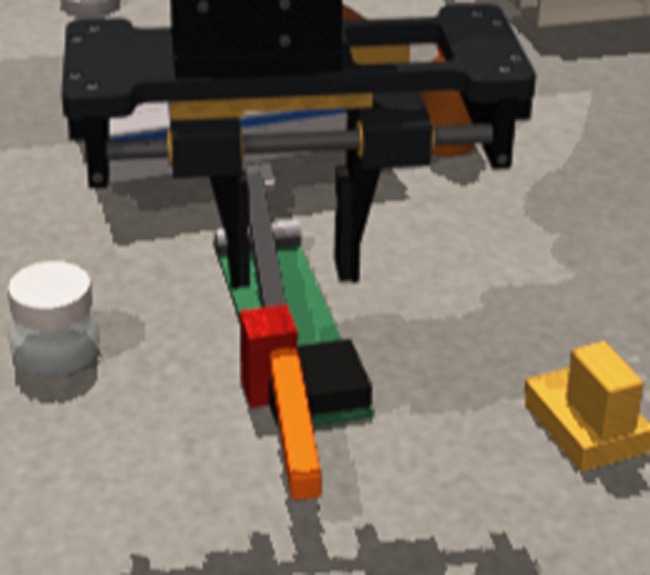

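View pics/w6.png

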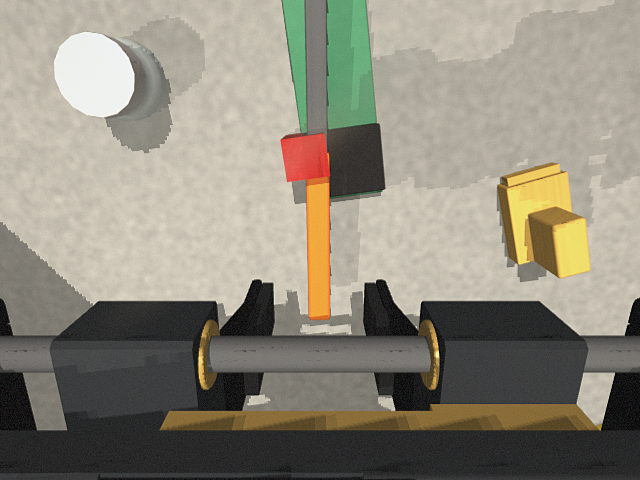

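The side view shows the bar caught under the hook and the block tilted up. The wrist view shows the shim tab at (560,242). Next I go over the shim, aligned with its 9° yaw.

Emit:
move_arm(moves=[{"hand": 40, "x": 0, "y": 0, "z": 0, "wx": 0, "wy": 0, "wz": -8.3}, {"hand": 40, "x": 0, "y": 0, "z": 0, "wx": 0, "wy": 0, "wz": -8.3}, {"hand": 40, "x": -0.27, "y": 0.84, "z": 0, "wx": 0, "wy": 0, "wz": 0}, {"hand": 40, "x": -0.27, "y": 0.84, "z": 0, "wx": 0, "wy": 0, "wz": 0}, {"hand": 40, "x": -0.27, "y": 0.84, "z": 0, "wx": 0, "wy": 0, "wz": 0}, {"hand": 40, "x": -0.27, "y": 0.84, "z": 0, "wx": 0, "wy": 0, "wz": 0}, {"hand": 40, "x": -0.27, "y": 0.84, "z": 0, "wx": 0, "wy": 0, "wz": 0}, {"hand": 40, "x": -0.27, "y": 0.84, "z": 0, "wx": 0, "wy": 0, "wz": 0}, {"hand": 40, "x": -0.27, "y": 0.84, "z": 0, "wx": 0, "wy": 0, "wz": 0}, {"hand": 40, "x": 0, "y": 0, "z": 0.5, "wx": 0, "wy": 0, "wz": 0}, {"hand": 40, "x": 0, "y": 0, "z": 0, "wx": 0, "wy": 0, "wz": 0}, {"hand": 40, "x": 0, "y": 0, "z": 0, "wx": 0, "wy": 0, "wz": 0}])

```text
time_s: 14.8
position: [0.6507, -0.1704, 0.0958]
tcp_rot: [[-0.155, 0.988, -0.007], [0.988, 0.155, -0.001], [-0.0, -0.007, -1.0]]
force: [0.2, -0.9, 1.0]
opening: 0.461
```

Run:
```python
from meas import *
s=bot.read_state();print(s['position'],s['tcp_rot'])
c=cap('wrist','w7.png');C=cloud(c)
c=cap('side','s7.png');C=cloud(c);X,Y,Z=C[...,0],C[...,1],C[...,2]
b=mask(c,'blue')&(Y<.12)&(Y>.08)&(X<.65)&(X>.4)&(Z<.07);print('stripe',np.percentile(C[b],[2,50,98],axis=0))
print('slope',np.polyfit(X[b],Y[b],1),np.polyfit(X[b],Z[b],1))
```

```text
[ 0.6507 -0.1704  0.0958] [[-0.1554  0.9878 -0.007 ]
 [ 0.9879  0.1554 -0.0012]
 [-0.0001 -0.0071 -1.    ]]
stripe [[0.4468 0.0905 0.0511]
 [0.533  0.098  0.0543]
 [0.6277 0.1059 0.0571]]
slope [0.0744 0.0583] [-0.0003  0.0544]
```

View pics/w7.png

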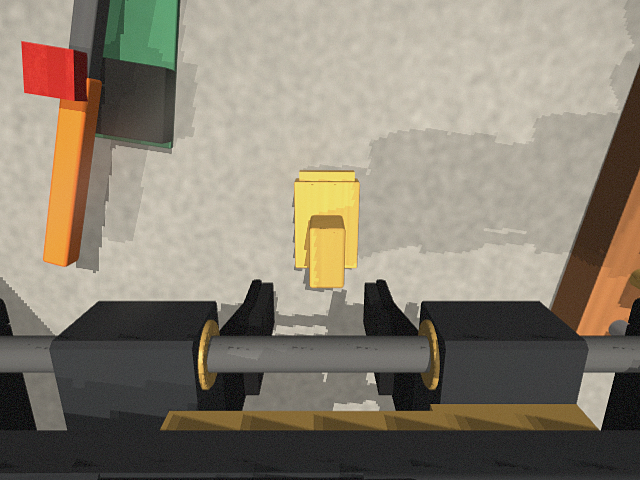

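View pics/s7.png

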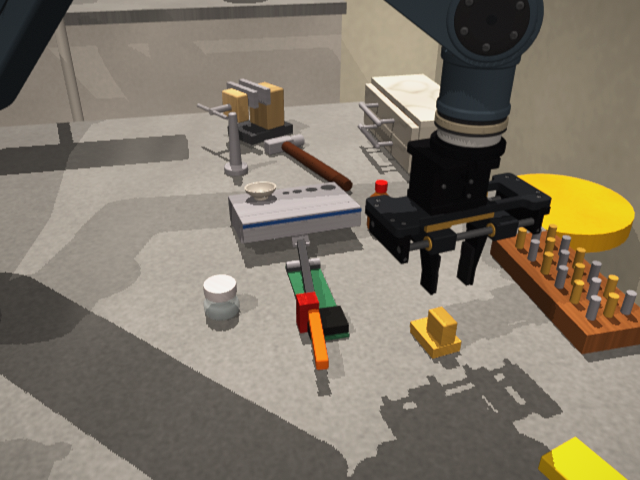

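Run:
```python
from meas import *
c=cap('top','t7.png');C=cloud(c);X,Y,Z=C[...,0],C[...,1],C[...,2];ok=c['z_map']>0
m=ok&(Z>.038)&(Z<.07)&(Y>.06)&(Y<.25)&(X>.40)&(X<.645)
l=max(comps(m),key=lambda t:t[1][4])[0]
r=cv2.minAreaRect(C[l][:,:2].astype(np.float32)*1000);print(r,cv2.boxPoints(r).round(1).tolist())
P=C[l];k=np.linalg.lstsq(np.c_[P[:,:2],np.ones(len(P))],P[:,2],rcond=None)[0];print(k)
for x in(.45,.49,.56,.58,.60,.61):
    q=l&(abs(X-x)<.003);print(x,Y[q].min(),Y[q].max())
c=cap('side');C=cloud(c);X,Y,Z=C[...,0],C[...,1],C[...,2]
m=(cv2.cvtColor(c['image'],cv2.COLOR_RGB2HSV)[...,1]<60)&(Z>.03)&(Z<.07)&(Y>.06)&(Y<.25)&(X>.4)&(X<.645)
l=max(comps(m),key=lambda t:t[1][4])[0]
P=C[l&(Z>.048)];r=cv2.minAreaRect(P[:,:2].astype(np.float32)*1000);print('side',r)
```

```text
Traceback (most recent call last):
ValueError: max() iterable argument is empty
```

View pics/t7.png

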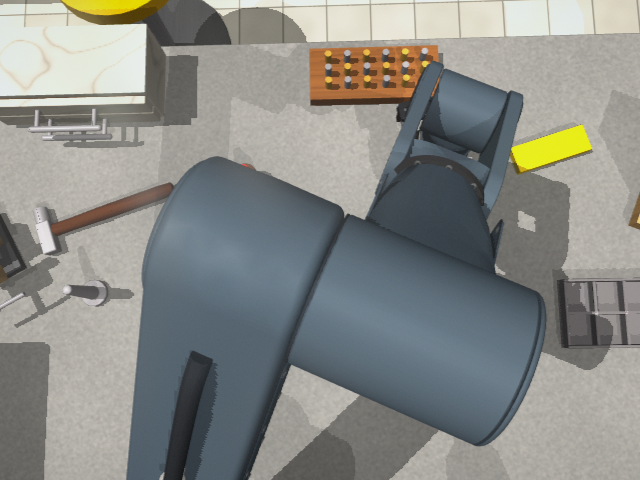

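Run:
```python
from meas import *
c=cap('side')
for f,h in(('side0.png',.0395),('s7.png',.0543)):
    c['image']=cv2.imread('pics/'+f)[:,:,::-1].copy()
    m=mask(c,'blue');m[:200]=0;m[250:]=0;m[:,:225]=0;m[:,365:]=0
    v,u=np.where(m);P=np.array([ptz(c,a,b,h) for a,b in zip(u,v)])
    k=np.polyfit(P[:,0],P[:,1],1);P=P[abs(P[:,1]-np.polyval(k,P[:,0]))<.004];k=np.polyfit(P[:,0],P[:,1],1)
    print(f,len(P),k,np.polyval(k,[.525,.585]),P[:,0].min(),P[:,0].max())
```

```text
side0.png 313 [0.0222 0.0839] [0.0956 0.0969] 0.4359836423721787 0.6237714687429949
s7.png 306 [0.0747 0.058 ] [0.0972 0.1017] 0.4443169582324458 0.6319575683823848
```

The side stripe shows the block's front was dragged about 8 mm to +x and yawed 3° by the toe during the swing. The shim should match the present 4.3° yaw. Now I grasp the tab.

Emit:
move_arm(moves=[{"hand": 40, "x": -0.08, "y": 0.15, "z": 0.5, "wx": 0, "wy": 0, "wz": 0}, {"hand": 40, "x": 0, "y": 0, "z": 0.7, "wx": 0, "wy": 0, "wz": 0}, {"hand": 40, "x": 0, "y": 0, "z": 0.7, "wx": 0, "wy": 0, "wz": 0}, {"hand": 40, "x": 0, "y": 0, "z": 0.6, "wx": 0, "wy": 0, "wz": 0}, {"hand": 40, "x": 0, "y": 0, "z": 0.4, "wx": 0, "wy": 0, "wz": 0}, {"hand": 40, "x": 0, "y": 0, "z": 0.05, "wx": 0, "wy": 0, "wz": 0}, {"hand": 40, "x": 0, "y": 0, "z": 0, "wx": 0, "wy": 0, "wz": 0}])

```text
time_s: 15.7
position: [0.6573, -0.1729, 0.0238]
tcp_rot: [[-0.155, 0.988, -0.002], [0.988, 0.155, -0.003], [-0.003, -0.002, -1.0]]
force: [-0.4, 0.7, 0.3]
opening: 0.461
```

Emit:
move_arm(moves=[{"hand": 12, "x": 0, "y": 0, "z": 0, "wx": 0, "wy": 0, "wz": 0}, {"hand": 12, "x": 0, "y": 0, "z": 0, "wx": 0, "wy": 0, "wz": 0}, {"hand": 12, "x": 0, "y": 0, "z": 0, "wx": 0, "wy": 0, "wz": 0}, {"hand": 12, "x": 0, "y": 0, "z": 0, "wx": 0, "wy": 0, "wz": 0}])

```text
time_s: 16.1
position: [0.657, -0.1731, 0.0248]
tcp_rot: [[-0.156, 0.988, -0.002], [0.988, 0.156, -0.004], [-0.003, -0.003, -1.0]]
force: [-1.4, -0.1, 2.0]
opening: 0.229
```

Run:
```python
from meas import *
s=bot.read_state();print(s['position'],s['tcp_rot'],s['opening']*87,s['force'])
c=cap('side');im=cv2.resize(c['image'][200:400,330:550],None,fx=2.6,fy=2.6,interpolation=cv2.INTER_CUBIC);cv2.imwrite('pics/s8.png',im[:,:,::-1])
```

```text
[ 0.657  -0.1731  0.0248] [[-0.1556  0.9878 -0.0021]
 [ 0.9878  0.1556 -0.0038]
 [-0.0034 -0.0027 -1.    ]] 19.88583157760287 [-1.3835 -0.1141  2.0397]
```

View pics/s8.png

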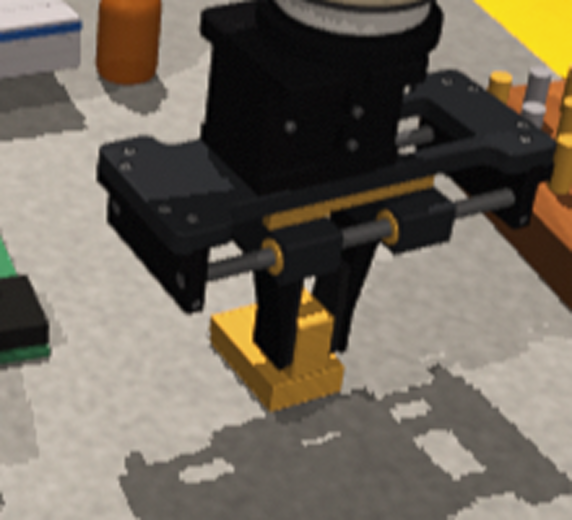

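Emit:
move_arm(moves=[{"hand": 12, "x": 0, "y": 0, "z": -0.4, "wx": 0, "wy": 0, "wz": 0}, {"hand": 12, "x": 0, "y": 0, "z": 0, "wx": 0, "wy": 0, "wz": 4.7}, {"hand": 12, "x": 0.6, "y": -0.2, "z": 0, "wx": 0, "wy": 0, "wz": 0}, {"hand": 12, "x": 0.9, "y": -0.2, "z": 0, "wx": 0, "wy": 0, "wz": 0}, {"hand": 12, "x": 0.9, "y": -0.2, "z": 0, "wx": 0, "wy": 0, "wz": 0}, {"hand": 12, "x": 0.9, "y": -0.2, "z": 0, "wx": 0, "wy": 0, "wz": 0}, {"hand": 12, "x": 0.9, "y": -0.2, "z": 0, "wx": 0, "wy": 0, "wz": 0}, {"hand": 12, "x": 0.9, "y": -0.2, "z": 0, "wx": 0, "wy": 0, "wz": 0}, {"hand": 12, "x": 0.9, "y": -0.2, "z": 0, "wx": 0, "wy": 0, "wz": 0}, {"hand": 12, "x": 0.9, "y": -0.2, "z": 0, "wx": 0, "wy": 0, "wz": 0}, {"hand": 12, "x": 0.9, "y": -0.2, "z": 0, "wx": 0, "wy": 0, "wz": 0}, {"hand": 12, "x": 0.5, "y": -0.2, "z": 0, "wx": 0, "wy": 0, "wz": 0}, {"hand": 12, "x": 0, "y": 0, "z": 0, "wx": 0, "wy": 0, "wz": 0}, {"hand": 12, "x": 0, "y": 0, "z": 0, "wx": 0, "wy": 0, "wz": 0}])

```text
time_s: 17.55
position: [0.5923, 0.0305, 0.0337]
tcp_rot: [[-0.075, 0.997, -0.001], [0.997, 0.075, -0.004], [-0.004, -0.001, -1.0]]
force: [0.3, -0.8, -3.1]
opening: 0.226
```

Run:
```python
from meas import *
s=bot.read_state();print(s['position'],s['tcp_rot'],s['opening']*87,s['force'])
c=cap('side');im=cv2.resize(c['image'][140:380,220:480],None,fx=2.4,fy=2.4,interpolation=cv2.INTER_CUBIC);cv2.imwrite('pics/s9.png',im[:,:,::-1])
c=cap('wrist','w9.png');C=cloud(c);X,Y,Z=C[...,0],C[...,1],C[...,2]
m=mask(c,'brass')&(Z<.06)&(Y>0);P=C[m];print('leaf',np.percentile(P,[1,50,99],axis=0))
q=m&(Z<.035)&(Z>.015);r=cv2.minAreaRect(C[q][:,:2].astype(np.float32)*1000);print(r,cv2.boxPoints(r).round(1).tolist(),np.median(Z[q]))
m=(Z>.05)&(Z<.07)&(Y>.08)&(Y<.2)
for x in(.57,.58,.59,.6,.61):
    q=m&(abs(X-x)<.002); 
    if q.sum():print(x,np.percentile(Y[q],[0,2]),np.median(Z[q&(Y<Y[q].min()+.01)]))
```

```text
[0.5923 0.0305 0.0337] [[-0.0753  0.9972 -0.001 ]
 [ 0.9972  0.0753 -0.0039]
 [-0.0038 -0.0013 -1.    ]] 19.624781234454712 [ 0.3088 -0.7637 -3.0561]
leaf [[0.5714 0.0279 0.0143]
 [0.592  0.0545 0.0355]
 [0.6751 0.147  0.0586]]
((625.050048828125, 84.6015396118164), (142.96051025390625, 55.82600784301758), 38.794925689697266) [[551.9000244140625, 61.599998474121094], [586.7999877929688, 18.100000381469727], [698.2000122070312, 107.5999984741211], [663.2999877929688, 151.10000610351562]] 0.02511343787427306
0.57 [0.1001 0.1014] 0.06068607978931749
0.58 [0.1008 0.1021] 0.06055928978516106
0.59 [0.1015 0.1028] 0.06063955738646706
0.6 [0.1023 0.1035] 0.06056800910270396
0.61 [0.103  0.1042] 0.060545625235892894
```

View pics/s9.png

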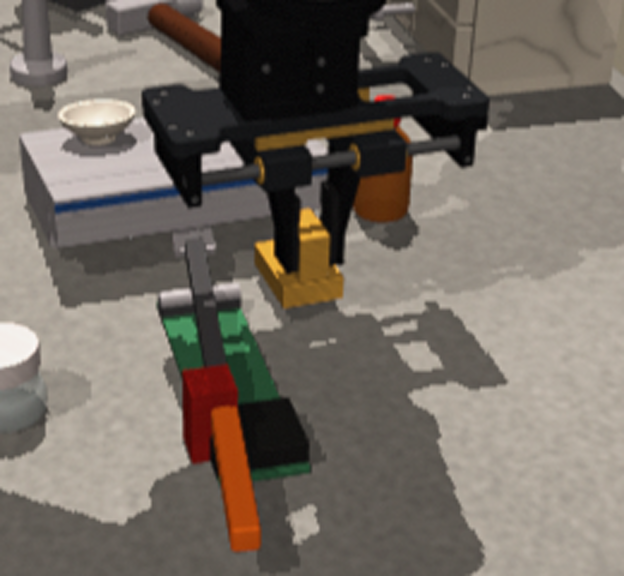

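View pics/w9.png

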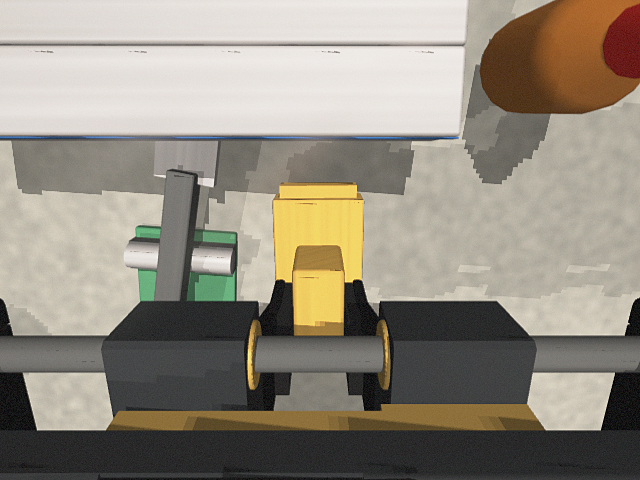

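The wrist view shows the shim squared to the block front (edge at row 137) with a clear gap to the toe at (185,160). The block's front edge measures z≈0.0605 at the top, so the lip is about 26 mm up. I'll lower the shim to about 1 mm above the bench and insert it.

Emit:
move_arm(moves=[{"hand": 12, "x": 0, "y": -0.05, "z": 0.3, "wx": 0, "wy": 0, "wz": 0}, {"hand": 12, "x": 0.2, "y": 0, "z": 0, "wx": 0, "wy": 0, "wz": 0}, {"hand": 12, "x": 0.25, "y": 0, "z": 0, "wx": 0, "wy": 0, "wz": 0}, {"hand": 12, "x": 0.25, "y": 0, "z": 0, "wx": 0, "wy": 0, "wz": 0}, {"hand": 12, "x": 0.25, "y": 0, "z": 0, "wx": 0, "wy": 0, "wz": 0}, {"hand": 12, "x": 0.2, "y": 0, "z": 0, "wx": 0, "wy": 0, "wz": 0}, {"hand": 12, "x": 0.2, "y": 0, "z": 0, "wx": 0, "wy": 0, "wz": 0}, {"hand": 12, "x": 0, "y": 0, "z": 0, "wx": 0, "wy": 0, "wz": 0}])

```text
time_s: 18.45
position: [0.5881, 0.0648, 0.026]
tcp_rot: [[-0.075, 0.997, -0.002], [0.997, 0.075, -0.003], [-0.003, -0.002, -1.0]]
force: [0.0, -0.2, -2.1]
opening: 0.226
```

Run:
```python
from meas import *
s=bot.read_state();print(s['position'],s['opening']*87,s['force'])
c=cap('wrist','w10.png')
```

```text
[0.5881 0.0648 0.026 ] 19.639387823125446 [ 0.0497 -0.2463 -2.0794]
```

View pics/w10.png

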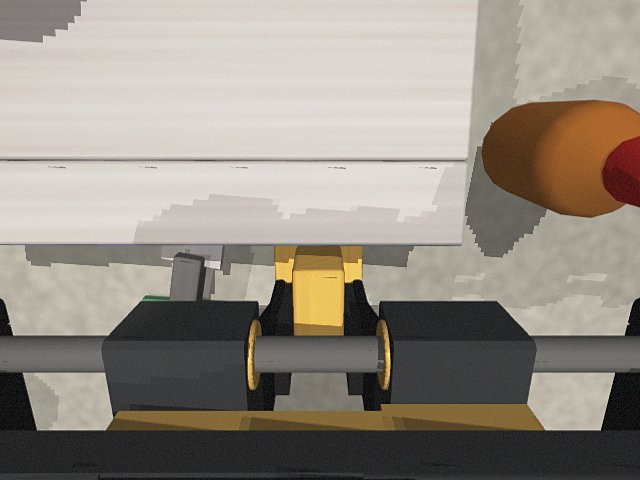

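Leaf is under the lip and the tab is about 9 mm from the block, with no force. I'll approach slowly.

Emit:
move_arm(moves=[{"hand": 12, "x": 0.12, "y": 0, "z": 0.02, "wx": 0, "wy": 0, "wz": 0}, {"hand": 12, "x": 0.12, "y": 0, "z": 0.02, "wx": 0, "wy": 0, "wz": 0}, {"hand": 12, "x": 0.04, "y": 0, "z": 0, "wx": 0, "wy": 0, "wz": 0}])

```text
time_s: 18.8
position: [0.5876, 0.0711, 0.0248]
tcp_rot: [[-0.074, 0.997, -0.002], [0.997, 0.074, -0.003], [-0.003, -0.002, -1.0]]
force: [-0.4, -0.2, -3.3]
opening: 0.231
```

Emit:
move_arm(moves=[{"hand": 12, "x": 0.04, "y": 0, "z": 0, "wx": 0, "wy": 0, "wz": 0}, {"hand": 12, "x": 0, "y": 0, "z": 0, "wx": 0, "wy": 0, "wz": 0}])

```text
time_s: 19.0
position: [0.5877, 0.0719, 0.0249]
tcp_rot: [[-0.074, 0.997, -0.002], [0.997, 0.074, -0.003], [-0.003, -0.002, -1.0]]
force: [-0.1, 0.3, -3.1]
opening: 0.225
```

Run:
```python
from meas import *
s=bot.read_state();print(s['position'],s['opening']*87,s['force'])
c=cap('wrist','w11.png');cv2.imwrite('pics/w11z.png',cv2.resize(c['image'][200:400,180:460],None,fx=2.5,fy=2.5)[:,:,::-1])
```

```text
[0.5877 0.0719 0.0249] 19.536507736623683 [-0.0649  0.3278 -3.1208]
```

View pics/w11z.png

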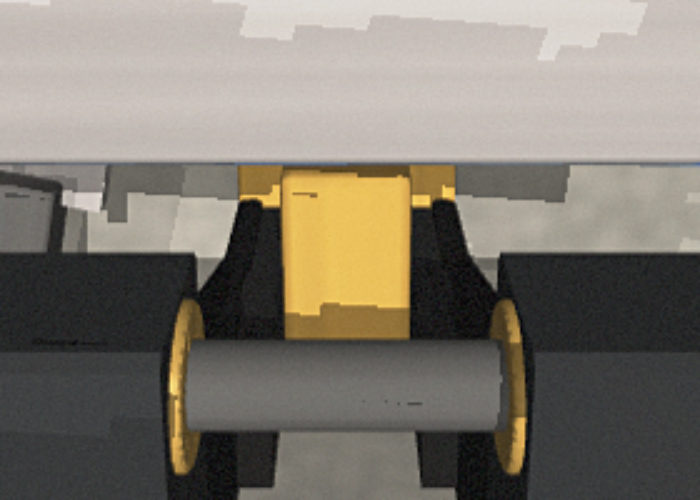

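Emit:
move_arm(moves=[{"hand": 12, "x": 0.04, "y": 0, "z": 0, "wx": 0, "wy": 0, "wz": 0}, {"hand": 12, "x": 0, "y": 0, "z": 0, "wx": 0, "wy": 0, "wz": 0}])

```text
time_s: 19.25
position: [0.5876, 0.0729, 0.0249]
tcp_rot: [[-0.074, 0.997, -0.002], [0.997, 0.074, -0.003], [-0.003, -0.002, -1.0]]
force: [-0.5, 0.8, -2.8]
opening: 0.224
```

Emit:
move_arm(moves=[{"hand": 12, "x": 0.04, "y": 0, "z": 0, "wx": 0, "wy": 0, "wz": 0}, {"hand": 12, "x": 0, "y": 0, "z": 0, "wx": 0, "wy": 0, "wz": 0}])

```text
time_s: 19.45
position: [0.5875, 0.074, 0.0249]
tcp_rot: [[-0.074, 0.997, -0.002], [0.997, 0.074, -0.003], [-0.003, -0.002, -1.0]]
force: [0.2, 0.5, -3.2]
opening: 0.229
```

Run:
```python
from meas import *
s=bot.read_state();print(s['position'],s['opening']*87,s['force'],s['moment'])
```

```text
[0.5875 0.074  0.0249] 19.96404449093181 [ 0.2215  0.5106 -3.1949] [-0.0787 -0.1053 -0.0365]
```

Emit:
move_arm(moves=[{"hand": 12, "x": 0.04, "y": 0, "z": 0, "wx": 0, "wy": 0, "wz": 0}, {"hand": 12, "x": 0, "y": 0, "z": 0, "wx": 0, "wy": 0, "wz": 0}])

```text
time_s: 19.65
position: [0.5875, 0.0747, 0.0249]
tcp_rot: [[-0.074, 0.997, -0.002], [0.997, 0.074, -0.004], [-0.004, -0.002, -1.0]]
force: [0.3, -0.9, -3.4]
opening: 0.229
```

Emit:
move_arm(moves=[{"hand": 12, "x": 0.03, "y": 0, "z": 0, "wx": 0, "wy": 0, "wz": 0}, {"hand": 12, "x": 0, "y": 0, "z": 0, "wx": 0, "wy": 0, "wz": 0}])

```text
time_s: 19.85
position: [0.5876, 0.0749, 0.0249]
tcp_rot: [[-0.074, 0.997, -0.002], [0.997, 0.074, -0.004], [-0.004, -0.002, -1.0]]
force: [-0.5, -3.7, -1.9]
opening: 0.229
```

Run:
```python
from meas import *
s=bot.read_state();print(s['position'],s['opening']*87,s['force'],s['moment'])
c=cap('wrist');cv2.imwrite('pics/w12z.png',cv2.resize(c['image'][200:400,180:460],None,fx=2.5,fy=2.5)[:,:,::-1])
```

```text
[0.5876 0.0749 0.0249] 19.88359319964365 [-0.4608 -3.6952 -1.8792] [-0.7714 -0.1311 -0.0668]
```

View pics/w12z.png

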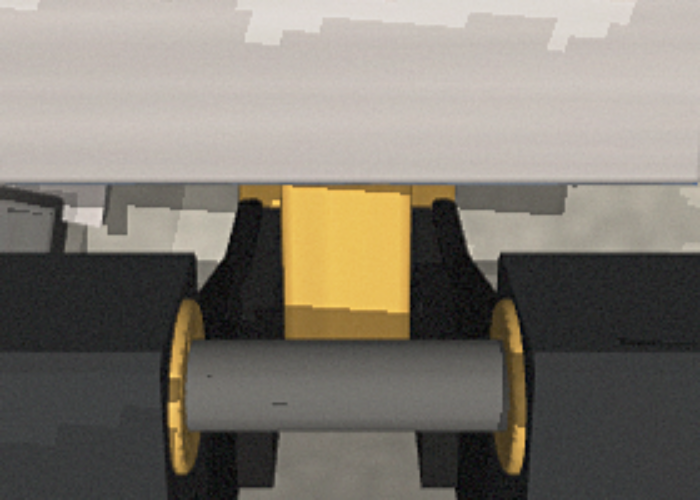

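Emit:
move_arm(moves=[{"hand": 12, "x": 0, "y": 0, "z": 0.03, "wx": 0, "wy": 0, "wz": 0}, {"hand": 30, "x": 0, "y": 0, "z": 0, "wx": 0, "wy": 0, "wz": 0}, {"hand": 30, "x": 0, "y": 0, "z": 0, "wx": 0, "wy": 0, "wz": 0}, {"hand": 30, "x": 0, "y": 0, "z": -0.3, "wx": 0, "wy": 0, "wz": 0}, {"hand": 30, "x": 0, "y": 0, "z": -0.8, "wx": 0, "wy": 0, "wz": 0}, {"hand": 30, "x": 0, "y": 0, "z": -1, "wx": 0, "wy": 0, "wz": 0}, {"hand": 30, "x": -0.2, "y": 0, "z": -0.9, "wx": 0, "wy": 0, "wz": 0}, {"hand": 30, "x": -0.5, "y": 0, "z": -0.5, "wx": 0, "wy": 0, "wz": 0}, {"hand": 30, "x": 0, "y": 0, "z": 0, "wx": 0, "wy": 0, "wz": 0}])

```text
time_s: 20.8
position: [0.5908, 0.0571, 0.114]
tcp_rot: [[-0.073, 0.997, 0.003], [0.997, 0.073, -0.004], [-0.004, 0.003, -1.0]]
force: [0.1, -0.3, 0.2]
opening: 0.341
```

Run:
```python
from meas import *
s=bot.read_state();print(s['position'],s['tcp_rot'],s['opening']*87,s['force'],s['joint_positions'])
c=cap('wrist','w13.png')
c=cap('side','s13.png');
```

```text
[0.5908 0.0571 0.114 ] [[-0.0728  0.9973  0.0034]
 [ 0.9973  0.0728 -0.0041]
 [-0.0043  0.0031 -1.    ]] 29.64891010954014 [ 0.0553 -0.267   0.1559] [-5.1423 35.8397 92.2549 -0.2722 51.6892 -9.1494]
```

View pics/w13.png

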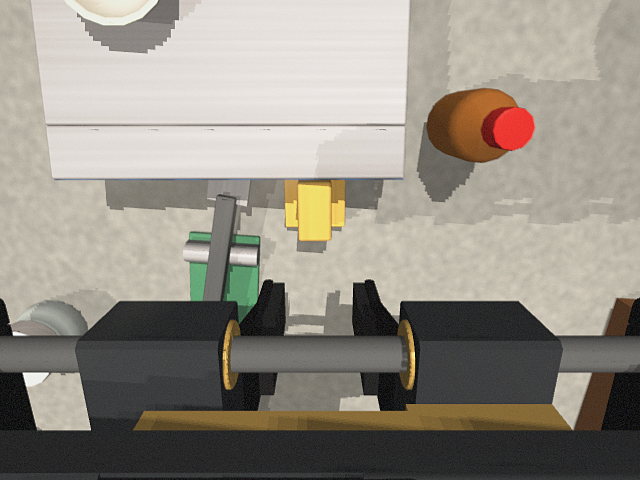

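View pics/s13.png

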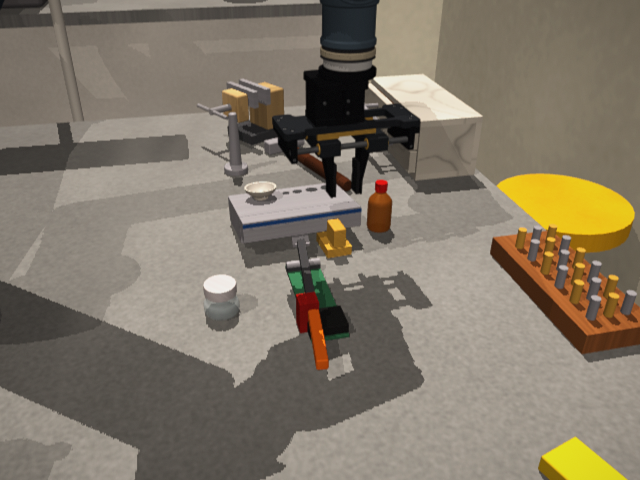

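The wrist view shows the tab up against the block edge at (315,180). Now back to the bar handle.

Emit:
move_arm(moves=[{"hand": 40, "x": 0, "y": 0, "z": 0, "wx": 0, "wy": 0, "wz": 5.9}, {"hand": 40, "x": 0, "y": 0, "z": 0, "wx": 0, "wy": 0, "wz": 5.9}, {"hand": 40, "x": -0.86, "y": -0.24, "z": 0, "wx": 0, "wy": 0, "wz": 0}, {"hand": 40, "x": -0.86, "y": -0.24, "z": 0, "wx": 0, "wy": 0, "wz": 0}, {"hand": 40, "x": -0.86, "y": -0.24, "z": 0, "wx": 0, "wy": 0, "wz": 0}, {"hand": 40, "x": -0.86, "y": -0.24, "z": 0, "wx": 0, "wy": 0, "wz": 0}, {"hand": 40, "x": -0.86, "y": -0.24, "z": 0, "wx": 0, "wy": 0, "wz": 0}, {"hand": 40, "x": -0.86, "y": -0.24, "z": 0, "wx": 0, "wy": 0, "wz": 0}, {"hand": 40, "x": -0.86, "y": -0.24, "z": 0, "wx": 0, "wy": 0, "wz": 0}, {"hand": 40, "x": -0.86, "y": -0.24, "z": 0, "wx": 0, "wy": 0, "wz": 0}, {"hand": 40, "x": -0.86, "y": -0.24, "z": 0, "wx": 0, "wy": 0, "wz": 0}, {"hand": 40, "x": -0.86, "y": -0.24, "z": 0, "wx": 0, "wy": 0, "wz": 0}, {"hand": 40, "x": 0, "y": 0, "z": 0, "wx": 0, "wy": 0, "wz": 0}, {"hand": 40, "x": 0, "y": 0, "z": 0, "wx": 0, "wy": 0, "wz": 0}])

```text
time_s: 22.3
position: [0.5004, -0.1464, 0.1115]
tcp_rot: [[0.133, 0.991, -0.004], [0.991, -0.133, -0.002], [-0.002, -0.004, -1.0]]
force: [0.5, -1.1, -0.4]
opening: 0.459
```

```bash
python3 hk.py
python3 - <<'E'
from meas import *
s=bot.read_state();print(s['position'],s['tcp_rot'])
c=cap('wrist','w14.png');C=cloud(c)
hsv=cv2.cvtColor(c['image'],cv2.COLOR_RGB2HSV);H,S,V=[hsv[...,i].astype(int) for i in range(3)]
m=(H>5)&(H<20)&(S>150)&(C[...,2]<.05)&(C[...,0]<.56);l=max(comps(m),key=lambda t:t[1][4])
print(l[1]);P=C[l[0]];print(np.polyfit(P[:,1],P[:,0],1),np.percentile(P,[1,50,99],axis=0),np.polyval(np.polyfit(P[:,1],P[:,0],1),s['position'][1]))
E
```

```text
grasp [ 0.5004 -0.1464  0.1302] x rel hook -0.017470779899929623 x rel ridge -1.8735423317650657e-05 yaw 0.13305258465759492 F [ 0.4709 -1.0643 -0.4468] M [ 0.0062 -0.1144 -0.0476] 22.3
[ 0.5004 -0.1464  0.1115] [[ 0.1331  0.9911 -0.0039]
 [ 0.9911 -0.1331 -0.0017]
 [-0.0022 -0.0036 -1.    ]]
[ 311  180   24  144 3141]
[0.1239 0.5211] [[ 0.4914 -0.1984  0.0336]
 [ 0.5024 -0.1489  0.036 ]
 [ 0.5136 -0.1069  0.0382]] 0.5029151971479349
```

View pics/w14.png

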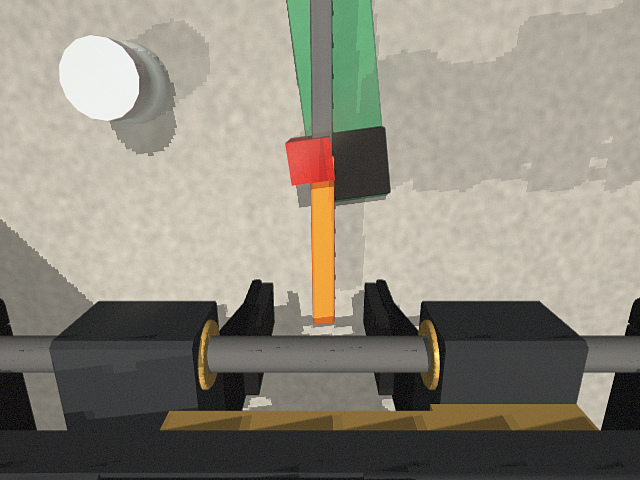

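Emit:
move_arm(moves=[{"hand": 40, "x": -0.05, "y": 0.09, "z": 0.6, "wx": 0, "wy": 0, "wz": 0}, {"hand": 40, "x": 0, "y": 0, "z": 0.9, "wx": 0, "wy": 0, "wz": 0}, {"hand": 40, "x": 0, "y": 0, "z": 0.9, "wx": 0, "wy": 0, "wz": 0}, {"hand": 40, "x": 0, "y": 0, "z": 0.8, "wx": 0, "wy": 0, "wz": 0}, {"hand": 40, "x": 0, "y": 0, "z": 0.6, "wx": 0, "wy": 0, "wz": 0}, {"hand": 40, "x": 0, "y": 0, "z": 0.25, "wx": 0, "wy": 0, "wz": 0}, {"hand": 40, "x": 0, "y": 0, "z": 0, "wx": 0, "wy": 0, "wz": 0}])

```text
time_s: 23.05
position: [0.5026, -0.1475, 0.0104]
tcp_rot: [[0.13, 0.991, -0.004], [0.991, -0.13, -0.002], [-0.003, -0.003, -1.0]]
force: [-0.4, 0.2, -0.8]
opening: 0.461
```

Emit:
move_arm(moves=[{"hand": 5, "x": 0, "y": 0, "z": 0, "wx": 0, "wy": 0, "wz": 0}, {"hand": 5, "x": 0, "y": 0, "z": 0, "wx": 0, "wy": 0, "wz": 0}, {"hand": 5, "x": 0, "y": 0, "z": 0, "wx": 0, "wy": 0, "wz": 0}, {"hand": 5, "x": 0, "y": 0, "z": 0, "wx": 0, "wy": 0, "wz": 0}, {"hand": 5, "x": 0, "y": 0, "z": 0, "wx": 0, "wy": 0, "wz": 0}])

```text
time_s: 23.55
position: [0.5028, -0.1488, 0.0117]
tcp_rot: [[0.131, 0.991, -0.002], [0.991, -0.131, -0.004], [-0.004, -0.001, -1.0]]
force: [-1.1, 0.3, 2.9]
opening: 0.136
```

```bash
python3 hk.py
```

```text
grasp [ 0.5028 -0.1487  0.0304] x rel hook -0.014873605652166888 x rel ridge 0.002291585825125342 yaw 0.1309027770139912 F [-1.1383  0.2548  2.894 ] M [-0.0186  0.0582  0.1584] 23.55
```

Emit:
move_arm(moves=[{"hand": 5, "x": 0, "y": 0, "z": 0.08, "wx": 0, "wy": 0.4, "wz": 0}, {"hand": 5, "x": 0, "y": 0, "z": 0.08, "wx": 0, "wy": 0.4, "wz": 0}, {"hand": 5, "x": 0, "y": 0, "z": 0.08, "wx": 0, "wy": 0.2, "wz": 0}, {"hand": 5, "x": 0, "y": 0, "z": 0.04, "wx": 0, "wy": 0, "wz": 0}, {"hand": 5, "x": 0, "y": 0, "z": 0, "wx": 0, "wy": 0, "wz": 0}])

```text
time_s: 24.05
position: [0.5032, -0.1485, 0.0074]
tcp_rot: [[0.131, 0.991, 0.002], [0.991, -0.131, 0.013], [0.014, 0.0, -1.0]]
force: [-3.9, 2.9, 25.8]
opening: 0.133
```

```bash
python3 hk.py
```

```text
grasp [ 0.5032 -0.1488  0.0261] x rel hook -0.014542993063342058 x rel ridge 0.0026059597097184417 yaw 0.1307698987659375 F [-3.8756  2.9432 25.7919] M [0.4809 0.5284 0.21  ] 24.05
```

Emit:
move_arm(moves=[{"hand": 5, "x": 0, "y": 0.12, "z": 0, "wx": 0, "wy": 0, "wz": -0.8}, {"hand": 5, "x": 0, "y": 0.12, "z": 0, "wx": 0, "wy": 0, "wz": -0.8}, {"hand": 5, "x": 0, "y": 0.12, "z": 0, "wx": 0, "wy": 0, "wz": -0.8}, {"hand": 5, "x": 0, "y": 0.12, "z": 0, "wx": 0, "wy": 0, "wz": -0.8}, {"hand": 5, "x": 0, "y": 0.12, "z": 0, "wx": 0, "wy": 0, "wz": -0.8}, {"hand": 5, "x": 0, "y": 0, "z": 0, "wx": 0, "wy": 0, "wz": 0}])

```text
time_s: 24.65
position: [0.5146, -0.1495, 0.0074]
tcp_rot: [[0.061, 0.998, -0.005], [0.998, -0.061, 0.016], [0.015, -0.006, -1.0]]
force: [-11.3, -0.6, 28.9]
opening: 0.137
```

```bash
python3 hk.py
```

```text
grasp [ 0.5147 -0.1498  0.0261] x rel hook -0.0069695612352145275 x rel ridge 0.0009748095930444123 yaw 0.060989473312808656 F [-11.344   -0.5759  28.8562] M [ 0.0223  1.7268 -0.0342] 24.65
```

Emit:
move_arm(moves=[{"hand": 5, "x": 0, "y": 0.12, "z": 0, "wx": 0, "wy": 0, "wz": -0.8}, {"hand": 5, "x": 0, "y": 0.12, "z": 0, "wx": 0, "wy": 0, "wz": -0.8}, {"hand": 5, "x": 0, "y": 0.12, "z": 0, "wx": 0, "wy": 0, "wz": -0.8}, {"hand": 5, "x": 0, "y": 0.06, "z": 0, "wx": 0, "wy": 0, "wz": -0.6}, {"hand": 5, "x": 0, "y": 0, "z": 0, "wx": 0, "wy": 0, "wz": 0}])

```text
time_s: 25.15
position: [0.5246, -0.1498, 0.0074]
tcp_rot: [[0.009, 1.0, -0.006], [1.0, -0.009, 0.016], [0.016, -0.007, -1.0]]
force: [-11.6, 0.4, 29.1]
opening: 0.135
```

```bash
python3 hk.py
```

```text
grasp [ 0.5247 -0.1501  0.0261] x rel hook 3.983981748612031e-05 x rel ridge 0.0011660728844075097 yaw 0.00866188293560639 F [-11.6448   0.42    29.0919] M [0.0706 1.9687 0.0525] 25.15
```

The bar is clear of the hook. Now I let the handle up slowly.

Emit:
move_arm(moves=[{"hand": 5, "x": 0, "y": -0.08, "z": -0.15, "wx": 0, "wy": -0.6, "wz": 0}, {"hand": 5, "x": 0, "y": -0.04, "z": -0.15, "wx": 0, "wy": -1.2, "wz": 0}, {"hand": 5, "x": 0, "y": 0, "z": -0.15, "wx": 0, "wy": -1.2, "wz": 0}, {"hand": 5, "x": 0, "y": 0, "z": -0.15, "wx": 0, "wy": -1.2, "wz": 0}, {"hand": 5, "x": 0, "y": 0, "z": -0.15, "wx": 0, "wy": -1.2, "wz": 0}])

```text
time_s: 25.65
position: [0.5254, -0.1504, 0.0241]
tcp_rot: [[0.01, 1.0, -0.0], [0.997, -0.01, -0.081], [-0.081, 0.001, -0.997]]
force: [-1.6, -0.0, 7.7]
opening: 0.14
```

```bash
python3 hk.py; python3 barfit.py
```

```text
grasp [ 0.5254 -0.1489  0.0427] x rel hook 0.0007419975905358367 x rel ridge 0.002026075164616503 yaw 0.009844324405784423 F [-1.5694 -0.0069  7.6872] M [0.1319 0.2148 0.0531] 25.65
handle-up 0.1083959052272487 tool 0.08141147076408407 top z@ridge 0.028413134807007863 yaw -0.00960110395908634 x@ridge 0.5277810410370867 x@hook 0.5265328591692034 z@hook 0.042560053154354884 6405
grasp [ 0.5254 -0.1489  0.0427] F [-1.5694 -0.0069  7.6872] M [0.1319 0.2148 0.0531] t 25.65 open 12.183786855575544
```

Emit:
move_arm(moves=[{"hand": 5, "x": 0, "y": 0, "z": -0.15, "wx": 0, "wy": -1.2, "wz": 0}, {"hand": 5, "x": 0, "y": 0, "z": -0.15, "wx": 0, "wy": -1.2, "wz": 0}, {"hand": 5, "x": 0, "y": 0, "z": -0.15, "wx": 0, "wy": -1.2, "wz": 0}, {"hand": 5, "x": 0, "y": 0, "z": 0, "wx": 0, "wy": 0, "wz": 0}])

```text
time_s: 26.1
position: [0.526, -0.1496, 0.0355]
tcp_rot: [[0.008, 1.0, 0.001], [0.989, -0.008, -0.145], [-0.145, 0.002, -0.989]]
force: [-0.5, -2.2, 4.1]
opening: 0.134
```

Emit:
move_arm(moves=[{"hand": 5, "x": 0, "y": 0, "z": -0.15, "wx": 0, "wy": -1.2, "wz": 0}, {"hand": 5, "x": 0, "y": 0, "z": -0.15, "wx": 0, "wy": -1.2, "wz": 0}, {"hand": 5, "x": 0, "y": 0, "z": 0, "wx": 0, "wy": 0, "wz": 0}])

```text
time_s: 26.4
position: [0.5255, -0.1477, 0.0419]
tcp_rot: [[0.009, 1.0, -0.001], [0.983, -0.009, -0.184], [-0.184, 0.001, -0.983]]
force: [0.4, -1.1, -0.1]
opening: 0.129
```

```bash
python3 barfit.py
python3 - <<'E'
from plan import *
c=cap('side');im=cv2.resize(c['image'][150:390,200:460],None,fx=2.4,fy=2.4,interpolation=cv2.INTER_CUBIC);cv2.imwrite('pics/s15.png',im[:,:,::-1])
E
```

```text
handle-up 0.20202446032698307 tool 0.1851026635511719 top z@ridge 0.02895800865510361 yaw -0.008787722972025257 x@ridge 0.5276852219151079 x@hook 0.5265427885208059 z@hook 0.055584420393115716 6414
grasp [ 0.5255 -0.1443  0.0603] F [ 0.395  -1.1256 -0.1484] M [ 0.2034  0.042  -0.0105] t 26.4 open 11.256703454311168
```

View pics/s15.png

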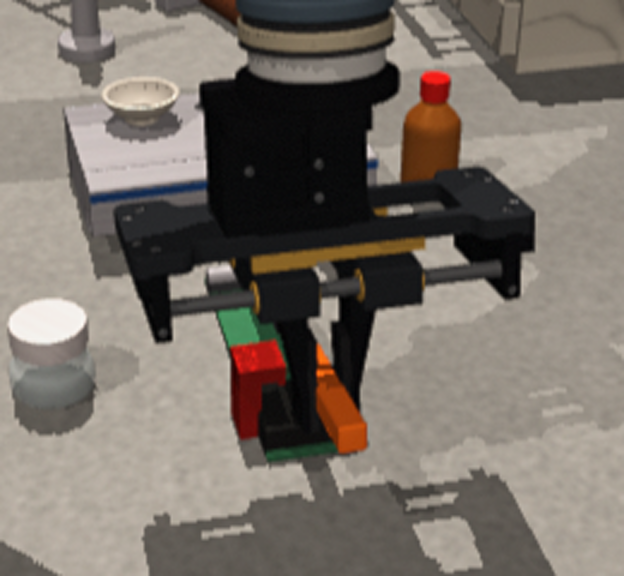

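The load is off the hand and the block sits on the shim. I'll draw the bar out, raising it while withdrawing.

Emit:
move_arm(moves=[{"hand": 5, "x": 0, "y": 0, "z": -0.15, "wx": 0, "wy": -1.2, "wz": 0}, {"hand": 5, "x": 0, "y": 0, "z": -0.1, "wx": 0, "wy": -0.8, "wz": 0}, {"hand": 5, "x": -0.13, "y": 0, "z": -0.05, "wx": 0, "wy": -0.4, "wz": 0}, {"hand": 5, "x": -0.13, "y": 0, "z": -0.05, "wx": 0, "wy": -0.4, "wz": 0}, {"hand": 5, "x": -0.13, "y": 0, "z": -0.05, "wx": 0, "wy": -0.4, "wz": 0}, {"hand": 5, "x": 0, "y": 0, "z": 0, "wx": 0, "wy": 0, "wz": 0}])

```text
time_s: 27.1
position: [0.5254, -0.1556, 0.0537]
tcp_rot: [[0.01, 1.0, -0.002], [0.971, -0.01, -0.239], [-0.239, 0.0, -0.971]]
force: [-1.1, 1.1, -0.5]
opening: 0.134
```

```bash
python3 barfit.py
```

```text
handle-up 0.25309520808249253 tool 0.2410193508182199 top z@ridge 0.028949444199085964 yaw -0.009465774983618516 x@ridge 0.5277846040476889 x@hook 0.5265540165456847 z@hook 0.06257284617612452 6403
grasp [ 0.5254 -0.1512  0.0718] F [-1.1198  1.1233 -0.5073] M [ 0.7146 -0.035   0.0419] t 27.1 open 11.656284901688048
```

Emit:
move_arm(moves=[{"hand": 5, "x": -0.13, "y": 0, "z": -0.05, "wx": 0, "wy": -0.4, "wz": 0}, {"hand": 5, "x": -0.13, "y": 0, "z": -0.05, "wx": 0, "wy": -0.4, "wz": 0}, {"hand": 5, "x": -0.13, "y": 0, "z": -0.05, "wx": 0, "wy": -0.4, "wz": 0}, {"hand": 5, "x": -0.13, "y": 0, "z": -0.05, "wx": 0, "wy": -0.4, "wz": 0}, {"hand": 5, "x": -0.13, "y": 0, "z": -0.05, "wx": 0, "wy": -0.4, "wz": 0}, {"hand": 5, "x": -0.17, "y": 0, "z": 0, "wx": 0, "wy": 0, "wz": 0}, {"hand": 5, "x": -0.17, "y": 0, "z": 0, "wx": 0, "wy": 0, "wz": 0}, {"hand": 5, "x": -0.2, "y": 0, "z": 0, "wx": 0, "wy": 0, "wz": 0}, {"hand": 5, "x": 0, "y": 0, "z": 0, "wx": 0, "wy": 0, "wz": 0}])

```text
time_s: 28.05
position: [0.5253, -0.1837, 0.0678]
tcp_rot: [[0.01, 1.0, -0.002], [0.962, -0.01, -0.273], [-0.273, 0.001, -0.962]]
force: [-0.1, -0.1, -0.0]
opening: 0.135
```

```bash
python3 barfit.py
python3 - <<'E'
from plan import *
s0=-227.5
rows([(s0,.27-.27*k/6,0,12.8) for k in range(0,7)])
E
```

```text
handle-up 0.28500025495731496 tool 0.2767375306262634 top z@ridge 0.02839561736167119 yaw -0.009948396971117848 x@ridge 0.5281152741348797 x@hook 0.5268219398609955 z@hook 0.06648248173185946 6407
grasp [ 0.5254 -0.1786  0.0857] F [-0.0813 -0.1248 -0.0471] M [ 0.401  -0.0451 -0.0286] t 28.05 open 11.702819634533876
(-227.5, 0.27, 0, 12.8) x 0.04 y -0.01 z 0.02 | wx -0.1 wy 0.4 wz -0.6  tcp [ 0.525  -0.1828  0.067 ]
(-227.5, 0.225, 0, 12.8) x 0.02 y 0.00 z 0.41 | wx 0.0 wy 2.6 wz 0.0  tcp [ 0.525  -0.1851  0.057 ]
(-227.5, 0.18, 0, 12.8) x 0.02 y 0.00 z 0.41 | wx 0.0 wy 2.6 wz 0.0  tcp [ 0.525  -0.1869  0.0469]
(-227.5, 0.135, 0, 12.8) x 0.02 y 0.00 z 0.41 | wx 0.0 wy 2.6 wz 0.0  tcp [ 0.525  -0.1882  0.0368]
(-227.5, 0.09, 0, 12.8) x 0.02 y 0.00 z 0.41 | wx 0.0 wy 2.6 wz 0.0  tcp [ 0.525  -0.1891  0.0266]
(-227.5, 0.04500000000000001, 0, 12.8) x 0.02 y 0.00 z 0.41 | wx 0.0 wy 2.6 wz 0.0  tcp [ 0.525  -0.1895  0.0163]
(-227.5, 0.0, 0, 12.8) x 0.02 y 0.00 z 0.41 | wx 0.0 wy 2.6 wz 0.0  tcp [ 0.525  -0.1895  0.0061]
```

Emit:
move_arm(moves=[{"hand": 5, "x": 0.02, "y": 0, "z": 0.41, "wx": 0, "wy": 2.6, "wz": -0.1}, {"hand": 5, "x": 0.02, "y": 0, "z": 0.41, "wx": 0, "wy": 2.6, "wz": -0.1}, {"hand": 5, "x": 0.02, "y": 0, "z": 0.41, "wx": 0, "wy": 2.6, "wz": -0.1}, {"hand": 5, "x": 0.02, "y": 0, "z": 0.41, "wx": 0, "wy": 2.6, "wz": -0.1}, {"hand": 5, "x": 0.02, "y": 0, "z": 0.41, "wx": 0, "wy": 2.6, "wz": 0}, {"hand": 5, "x": 0.02, "y": 0, "z": 0.2, "wx": 0, "wy": 1.6, "wz": 0}, {"hand": 5, "x": 0, "y": 0, "z": 0.14, "wx": 0, "wy": 1.0, "wz": 0}, {"hand": 5, "x": 0, "y": 0, "z": 0, "wx": 0, "wy": 0, "wz": 0}])

```text
time_s: 28.9
position: [0.525, -0.1902, 0.0079]
tcp_rot: [[0.004, 1.0, -0.001], [1.0, -0.004, -0.004], [-0.004, -0.001, -1.0]]
force: [-0.4, -0.9, -0.5]
opening: 0.133
```

```bash
python3 barfit.py
```

```text
handle-up 0.019949123614200537 tool 0.0039045293801998164 top z@ridge 0.028070396673779557 yaw -0.0033928711869043887 x@ridge 0.5264464941209869 x@hook 0.5260054191741989 z@hook 0.030664126826217965 6420
grasp [ 0.5251 -0.1901  0.0266] F [-0.3797 -0.9212 -0.4721] M [ 0.0697 -0.1784 -0.0835] t 28.9 open 11.595442841356435
```

Emit:
move_arm(moves=[{"hand": 5, "x": 0, "y": 0, "z": 0.04, "wx": 0, "wy": 0, "wz": 0}, {"hand": 5, "x": 0, "y": 0, "z": 0, "wx": 0, "wy": 0, "wz": 0}])

```text
time_s: 29.15
position: [0.5255, -0.1897, 0.0076]
tcp_rot: [[0.002, 1.0, 0.0], [1.0, -0.002, -0.005], [-0.005, 0.0, -1.0]]
force: [0.4, -1.5, -0.1]
opening: 0.13
```

```bash
python3 barfit.py
```

```text
handle-up 0.018677271474358072 tool 0.004917331398910098 top z@ridge 0.02802859652633879 yaw -0.0018912039096291972 x@ridge 0.5265364972094718 x@hook 0.5262906404081051 z@hook 0.03045692419089333 6409
grasp [ 0.5255 -0.1896  0.0263] F [ 0.4134 -1.4593 -0.1312] M [-0.1152 -0.0815 -0.0604] t 29.15 open 11.277701801593647
```

The bar is resting on the pad. Release, rise and move away so the cameras can see.

Emit:
move_arm(moves=[{"hand": 40, "x": 0, "y": 0, "z": 0.02, "wx": 0, "wy": 0, "wz": 0}, {"hand": 40, "x": 0, "y": 0, "z": 0, "wx": 0, "wy": 0, "wz": 0}, {"hand": 40, "x": 0, "y": 0, "z": 0, "wx": 0, "wy": 0, "wz": 0}, {"hand": 40, "x": 0, "y": 0, "z": -0.3, "wx": 0, "wy": 0, "wz": 0}, {"hand": 40, "x": 0, "y": 0, "z": -0.9, "wx": 0, "wy": 0, "wz": 0}, {"hand": 40, "x": 0, "y": 0, "z": -1, "wx": 0, "wy": 0, "wz": 0}, {"hand": 40, "x": 0, "y": 0, "z": -1, "wx": 0, "wy": 0, "wz": 0}, {"hand": 40, "x": 0, "y": 0, "z": -1, "wx": 0, "wy": 0, "wz": 0}, {"hand": 40, "x": -0.5, "y": 0, "z": -1, "wx": 0, "wy": 0, "wz": 0}, {"hand": 40, "x": -1, "y": -0.5, "z": -0.5, "wx": 0, "wy": 0, "wz": 0}, {"hand": 40, "x": -1, "y": -1, "z": 0, "wx": 0, "wy": 0, "wz": 0}, {"hand": 40, "x": -1, "y": -1, "z": 0, "wx": 0, "wy": 0, "wz": 0}, {"hand": 40, "x": -1, "y": -1, "z": 0, "wx": 0, "wy": 0, "wz": 0}, {"hand": 40, "x": -1, "y": -1, "z": 0, "wx": 0, "wy": 0, "wz": 0}, {"hand": 40, "x": -1, "y": -1, "z": 0, "wx": 0, "wy": 0, "wz": 0}, {"hand": 40, "x": -1, "y": -1, "z": 0, "wx": 0, "wy": 0, "wz": 0}, {"hand": 40, "x": -1, "y": -1, "z": 0, "wx": 0, "wy": 0, "wz": 0}, {"hand": 40, "x": -1, "y": -0.5, "z": 0, "wx": 0, "wy": 0, "wz": 0}, {"hand": 40, "x": -0.5, "y": 0, "z": 0, "wx": 0, "wy": 0, "wz": 0}, {"hand": 40, "x": 0, "y": 0, "z": 0, "wx": 0, "wy": 0, "wz": 0}])

```text
time_s: 31.2
position: [0.3247, -0.4403, 0.1508]
tcp_rot: [[0.005, 1.0, 0.0], [1.0, -0.005, -0.006], [-0.006, 0.0, -1.0]]
force: [-0.5, 0.5, 0.1]
opening: 0.457
```

Run:
```python
from meas import *
ct=cap('top');im=cv2.resize(ct['image'][140:360,170:490],None,fx=2.4,fy=2.4,interpolation=cv2.INTER_CUBIC);cv2.imwrite('pics/t20.png',im[:,:,::-1])
c=cap('side');im=cv2.resize(c['image'][160:400,200:460],None,fx=2.4,fy=2.4,interpolation=cv2.INTER_CUBIC);cv2.imwrite('pics/s20.png',im[:,:,::-1])
print(bot.read_state()['position'])
for f,h in((None,.043),):
    m=mask(c,'blue');m[:200]=0;m[250:]=0;m[:,:225]=0;m[:,365:]=0
    C=cloud(c);print('stripe z',np.median(C[m][:,2]),np.polyfit(C[m][:,0],C[m][:,2],1));h=np.median(C[m][:,2])
    v,u=np.where(m);P=np.array([ptz(c,a,b,h) for a,b in zip(u,v)])
    k=np.polyfit(P[:,0],P[:,1],1);P=P[abs(P[:,1]-np.polyval(k,P[:,0]))<.004];k=np.polyfit(P[:,0],P[:,1],1)
    print(len(P),k,np.polyval(k,[.525,.585]),P[:,0].min(),P[:,0].max())
for n,c in(('top',ct),('side',c)):
    C=cloud(c);X,Y,Z=C[...,0],C[...,1],C[...,2];ok=c['z_map']>0
    m=ok&(Z>.038)&(Z<.062)&(Y>.06)&(Y<.25)&(X>.40)&(X<.645)&(cv2.cvtColor(c['image'],cv2.COLOR_RGB2HSV)[...,1]<80)
    l=max(comps(m),key=lambda t:t[1][4])[0];P=C[l]
    print(n,cv2.minAreaRect(P[:,:2].astype(np.float32)*1000))
    k=np.linalg.lstsq(np.c_[P[:,:2],np.ones(len(P))],P[:,2],rcond=None)[0];print(k,k@[.53,.1,1],k@[.53,.22,1])
    b=mask(c,'brass')&(X>.55)&(X<.62)&(Y>.02)&(Y<.12)&(Z>.043);print('tab',cv2.minAreaRect(C[b][:,:2].astype(np.float32)*1000),np.median(Z[b]))
    for y in(-.22,-.16,-.06,0,.05):
        q=ok&(abs(Y-y)<.006)&(Z>.024)&(Z<.036)&(X>.50)&(X<.56)
        if q.sum()>2: print('bar y%.3f x %.4f z%.4f'%(y,np.median(X[q]),np.median(Z[q])))
```

```text
[ 0.3249 -0.4372  0.1502]
stripe z 0.04356741319920204 [-0.0756  0.0843]
277 [0.0303 0.08  ] [0.0959 0.0977] 0.4361029531837109 0.6243034588653438
top ((529.4859619140625, 154.69998168945312), (190.47634887695312, 149.8831329345703), 1.356362223625183)
[ 0.0016 -0.0263  0.0507] 0.048904937016056485 0.045746346305059284
tab ((586.2578125, 80.16915893554688), (19.49152374267578, 32.983306884765625), 3.723254442214966) 0.04738178852724584
bar y-0.220 x 0.5248 z0.0295
bar y-0.160 x 0.5248 z0.0300
bar y-0.060 x 0.5257 z0.0294
bar y0.000 x 0.5251 z0.0288
bar y0.050 x 0.5265 z0.0255
side ((528.5529174804688, 160.4369659423828), (190.79966735839844, 133.1407928466797), 1.1010206937789917)
[-0.0016 -0.0218  0.0509] 0.047888939206798924 0.04527217628669204
tab ((584.5470581054688, 79.65092468261719), (20.736278533935547, 42.506683349609375), 4.6418938636779785) 0.04616160366910513
bar y-0.220 x 0.5233 z0.0298
bar y-0.160 x 0.5236 z0.0298
bar y-0.060 x 0.5245 z0.0286
bar y0.000 x 0.5245 z0.0282
bar y0.050 x 0.5224 z0.0246
```

View pics/t20.png

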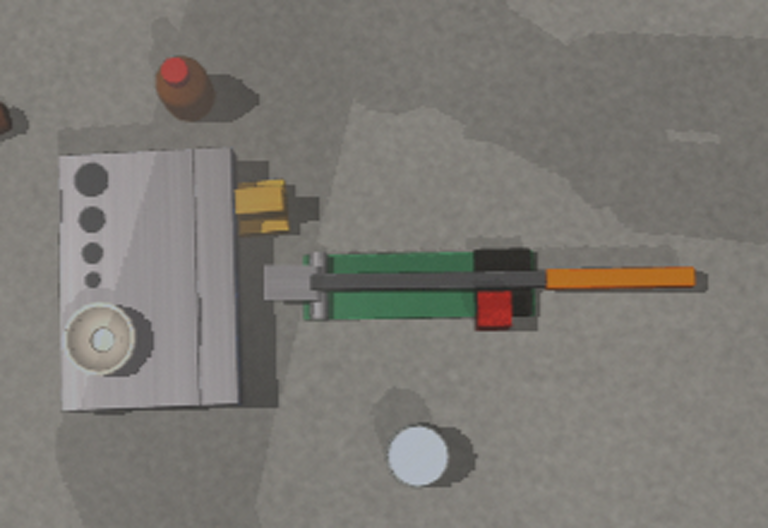

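View pics/s20.png

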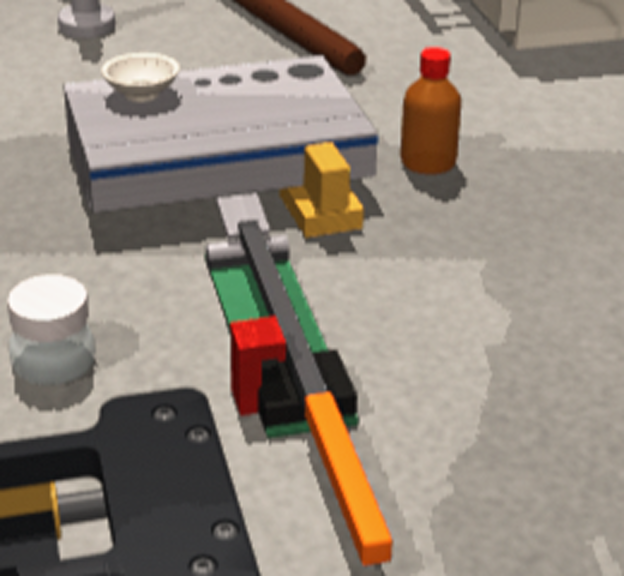

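Run:
```python
from meas import *
ct=cap('top');c=cap('side')
a=cv2.resize(c['image'][205:265,300:380],None,fx=7,fy=7,interpolation=cv2.INTER_CUBIC)
b=cv2.resize(ct['image'][205:245,250:300],None,fx=10,fy=10,interpolation=cv2.INTER_CUBIC)[:420]
o=np.zeros((420,800,3),np.uint8);o[:,:420]=a[:,70:490];o[:400,420:800]=b[:,60:440];cv2.imwrite('pics/z21.png',o[:,:,::-1])
C=cloud(ct);X,Y,Z=C[...,0],C[...,1],C[...,2]
m=(Z>.04)&(cv2.cvtColor(ct['image'],cv2.COLOR_RGB2HSV)[...,1]<60)&(Y>.05)&(Y<.15)
for v in range(212,232,2):
    u=[x for x in range(255,300) if m[v,x]]; t=np.where(mask(ct,'brass')[v,250:300]&(Z[v,250:300]>.04))[0]+250
    print(v,X[v,265],'block front u',max(u) if u else None,'y',Y[v,max(u)],'tab u',t.min() if len(t) else None,Y[v,t.min()] if len(t) else None)
```

```text
212 0.6044433674828061 block front u 266 y 0.10118813598157579 tab u None None
214 0.6014730536348982 block front u 266 y 0.10096583538941163 tab u None None
216 0.5983801257691554 block front u 267 y 0.09997817677742024 tab u None None
218 0.5940250408177818 block front u 267 y 0.09984547778879121 tab u 275 0.08519846989987366
220 0.5907669976927842 block front u 267 y 0.09942509950597551 tab u 269 0.09610698446603086
222 0.5870173342633997 block front u 267 y 0.10011715802704155 tab u 269 0.09589207632030025
224 0.5834129922221114 block front u 267 y 0.10010712408647501 tab u 269 0.09581731601878324
226 0.580026643030014 block front u 267 y 0.10003274880996617 tab u 269 0.09609741440400278
228 0.5762073944069039 block front u 267 y 0.09967813109496641 tab u 269 0.09591252470298725
230 0.5723510526018998 block front u 267 y 0.09968522681484705 tab u None None
```

View pics/z21.png

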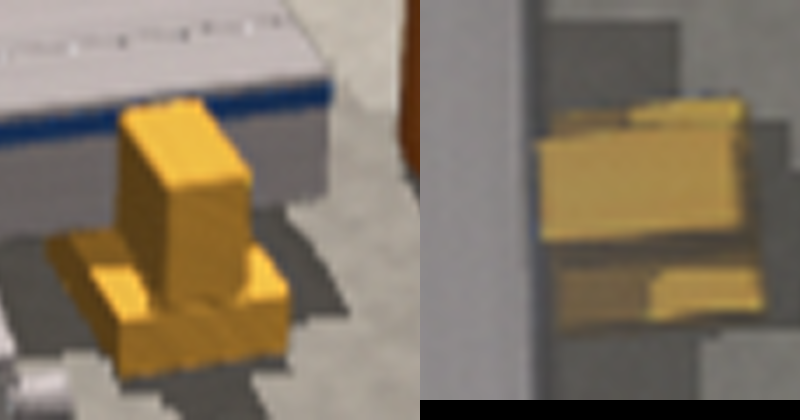

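The tab sits against the block to within about one pixel, and the dish, bottle and jar look undisturbed. Handing in.

```bash
python3 -c "
from rig import order; print(order.hand_in())"
```

```text
the job is handed in; nothing more can be done
None
```

The job is handed in at about 31 s of the 61 s allowed: the block rests on the shim and the bar lies back on the stand.

**What I did:**
- I slid the toe about 24 mm under the lip, levered the edge up and swung the handle behind the hook, where the bar held by itself with the lip about 26 mm up.
- I pushed the shim's leaf in beside the bar until the tab met the block at about 4 N.
- I then pressed the bar down, freed it from the hook, let the block down onto the shim, drew the bar out and laid it back level on ridge and pad.

**Last checks:**
- **Block:** its front stripe sits about 4 mm higher than at the start, which fits it resting on the 16 mm leaf.
- **Bar:** it lies along the stand with its top at about 30 mm, close to where it began.
- **Other things:** the dish, bottle and jar look undisturbed in both views.
- **Forces:** the highest hand reading I saw was about 35 N, while pressing the bar onto the pad; readings came at the end of each move, not continuously.

**What did not come out cleanly:**
- Swinging the bar under the hook dragged the block's front about 8 mm sideways and turned it about 3°. Swinging back returned it to within about 0.5 mm and 0.5° of its first position.
- The shim lies turned about 4° against the block's 1.5°. The top camera cannot rule out a gap of 1–2 mm at one side of the tab, and the two fixed cameras differ by a few millimetres in y.

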